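# Set the stop collar to the height gauge

## Robot

A 7-joint arm with a two-finger parallel gripper is mounted at the origin on the work surface. World frame = base frame: x ahead of the robot, y to its left, z up, the work surface at z = 0. Lengths are in m, angles in rad, forces in N, time in s.
With the tool pointing down it reaches from about 0.4 to 0.85 m from the base axis. Payload 6.9 kg.
Tool frame: the origin (TCP) lies at the very end of the fingers, on their centre line; the grasp point (between the pads) lies behind it (r.grip_depth is the z of the grasp point in the tool frame, in m); z points along the fingers, y is the direction in which the jaws open and shut (so a half turn about z gives the same grasp; the last joint's range is limited). The gripper opens to 85 mm and grips with 20 to 120 N. Pads are 22 mm wide; open, the fingers measure 114 mm over their backs; the gripper's body (76 mm by 85 mm) begins 54 mm behind the grasp point. The pads swing forward as they close: fully open they stand 13 mm farther back than shut.
Start: joints at [1.421, 0.507, -0.238, 1.5, 0.126, 1.149, -0.155], TCP at [0.158, -0.605, 0.231] pointing down, gripper open.
Joint ranges: [-3.08, 3.08], [-0.24, 2.05], [-1.43, 1.35], [0, 2.5], [-1.52, 4.66], [0.17, 1.96], [-2.89, 2.89]. Speed limits (rad/s): [2.39, 2.39, 3.14, 3.14, 3.14, 3.14, 3.14].

## Interface

Orientations are given as a 3x3 rotation matrix whose columns are the frame's x, y, z axes.
In Python, from workcell import r gives the robot as it stands. The module is installed in compiled form; this text tells all that it offers.
- The arm moves only by the tool apply_moves, never from a script. Its argument "plan" is a list that holds one entry, the list of rows, each a list of 7 numbers: the shift along the tool's x, y, z in units of 500 mm (1.0 is 500 mm), then the turn, a rotation vector about the tool's x, y, z in units of 2 rad (1.0 is 2 rad), then the gripper's target within -1 to 1 (shut at 1, half-way at 0, fully open at -1). A call has 1 to 8 rows; each row shifts and turns the pose as measured when the row begins, along the tool's axes as they then stand; what a row does not reach is not made up. A row lasts 1/12 s, in which the tool goes at most 41.7 mm and 7.16 degrees, less where a joint would pass 70% of its speed; a pose out of reach is approached as far as the arm can. A call with a number of a shift or a turn outside -1 to 1 is refused whole. A call with a gripper value outside its range is refused whole. The fingers move at their own pace and stop on an object; "squeeze" is the grip in N (left out, the last holds). Time passes only in rows, so rows that do not move let the fingers close. It gives the time, the measured TCP pose, the force and the opening at its end, in the units of the state.
- r.read_state(): the state, without advancing time (a new reading comes with each control period).
- r.get_image(name): name is "side" or "top"; returns a dict with "image" (420x560x3 uint8, red, green, blue), "vfov" (degrees; the focal length in pixels is half the picture's height over the tangent of half this angle, whatever the lens; pixels are square), "cx", "cy" (the principal point, pixels), "k1" (the pictures are not rectified: a ray, as slopes to the right and down, at radius r is drawn at 1 + k1 r^2 times it, then the intrinsics apply), "pose" (4x4, takes a point from camera to world coordinates). Camera axes: x right, y down, z forward; pixel columns grow to the right and rows downward; lengths in m; the calibration is good to about 2 mm. A picture is of the moment at which its call begins. There is no depth.
- r.hand_in(): hands the job in, once; it reports no verdict.
The state is a dict: "time": time; "joint_positions": joint angles; "joint_vel": joint speeds; "joint_efforts": joint torques, N m; "ee_pos": TCP position; "orientation": TCP orientation; "force": force on the tool from outside, world axes, zero at the start; "ft_torque": the same for the moment, N m; "width": opening from 0.0 (shut) to 1.0 (fully open).
Only numpy, scipy, OpenCV 4.12 (cv2) and the standard library are available. Lean on these libraries where they do the work, as an engineer would, in place of code of your own. Each camera call takes 0.05 s, during which the arm holds its last target.

## Task

Pick up the forked height gauge by its upright tab and slide it round the threaded rod under the knurled stop collar, so that it lies flat on the air cylinder's head. Then let go of it and spin the collar down the thread until you feel it nip the gauge lightly but snugly, without crushing it, and let go, leaving the gauge nipped there. Do not disturb the other things on the bench.

Things in the scene. Friction and masses are not known exactly. Their poses are not given: they have to be found in the camera images.
- stand: Fixed upright air cylinder: foot plate 84 x 84 x 8 mm, square body 60 x 60 mm, flat square head 64 x 64 mm, its top 50 mm above the bench. A vertical threaded rod, 12 mm in diameter, rises from the head's centre to 130 mm above the bench. Origin: centre of the underside, on the rod's axis; x, y along the square's sides, z up; -x is roughly towards the robot.
- rod_foot (a point): Where the rod's axis meets the top of the cylinder's head, 50 mm above the bench.
- collar: Steel stop collar on the rod: knurled grip 40 mm in diameter, 26 mm tall, over a smooth nose 30 mm in diameter, 6 mm tall. Origin: on the axis at the collar's underside, z up; starts 38 to 41 mm above the head. Fast right-hand thread: clockwise from above lowers it, 24 mm per turn. It stays where it is left.
- collar_grip (a point): On the collar's axis, 25 mm above its underside (7 mm below its top): a grip height. Turning takes about 0.04 N m; once the nose meets the gauge the moment rises, by about 0.009 N m per newton of nip, and the nip by about 1 N per degree turned. About 10 N is right; over 25 N crushes the gauge. A 12 N grip on the knurl is enough to turn it; it slips near 0.25 N m.
- gauge: Loose forked height gauge, about 0.3 kg: steel base fork 12 mm thick, 44 mm wide (y), under an aluminium top fork of the same outline. The slot, 18 mm wide, opens to the gauge's +x; prong ends at x = 22 mm, slot's flat inner end at x = -9 mm, fork's back at x = -30 mm. Origin: on the underside, at the point that belongs on the rod's axis; z up.
- gauge_tab (a point): Middle of the gauge's upright black grip tab, at x = -60 mm, 38 mm above the gauge's underside. The tab is 12 mm thick (y), 22 mm long (x), its top 55 mm above the underside; it stands on a neck 20 mm wide, 8 mm thick, behind the fork.
- gauge_top (a point): On the slot's axis, 28 mm above the gauge's underside: the least working height. The top fork is preset and locked somewhere between 28 and 33 mm (underside to top face) and gives about 1 mm under 16 N; the setting is not given and must be felt. This point does not follow the setting.
- jar_a: Bystander: closed amber sample jar, 38 mm in diameter, 62 mm tall. Origin: centre of underside.
- jar_b: Bystander: another such jar.
- spare_nut: Bystander: plain steel ring nut lying flat, 36 mm in diameter, 14 mm tall. Origin: centre of underside.
- driver: Bystander: screwdriver lying on the bench.
Mind the look-alikes: they are no part of the job. Leave any yellow look-alike of the stand alone.

How it is judged:
On the way, in this order (a step that is already met when the one before it is completed fails the run):
1. the gauge lies flat on the cylinder's head, its slot round the rod, not yet nipped, and let go (distance between gauge and rod_foot below 0.008 m and angle between gauge's own z axis and vertical below 0.06 rad and contact force between the fingers and gauge below 0.1 N and contact force between collar and gauge below 0.5 N), for 0.2 s.
2. the collar has been spun down and nips the gauge with more than 1 N (contact force between collar and gauge above 1 N), for 0.2 s.
At the end, for the whole second after the job is handed in: The gauge lies flat (within 0.06 rad) on the cylinder's head with its origin within 8 mm of the rod's foot, the collar nips it with more than 1 N, and both are at rest (distance between gauge and rod_foot below 0.008 m and angle between gauge's own z axis and vertical below 0.06 rad and contact force between collar and gauge above 1 N and linear speed of gauge below 0.01 m/s and angular speed of collar below 0.1 rad/s); the robot touches nothing.
It fails at once if the collar crushes the gauge (more than 25 N) (contact force between collar and gauge above 25 N).
It fails at once if a bystander is moved by more than 20 mm (distance of any of jar_a, jar_b, spare_nut, driver from where it was at the start of the episode above 0.02 m).
It also fails if it takes over 72 s, if anything falls off the work surface, if the arm or the gripper's body presses on something with over 40 N, if the wrist force passes 120 N, or if a joint passes its speed limit or range.

## Working session

There is one attempt and no reset: what is moved stays moved. The work goes in short steps, Python scripts to look and compute and a tool call to move; the robot and the scene stay as the last step left them, time stands still between calls to the robot, and variables do not carry over. Pictures are saved under pics/ and viewed, and the job is handed in when it is done.

Besides the shell and the picture viewer there is one more tool, called after ">>>" by a JSON object that holds its "api" and its "payload", one argument or row to a line. apply_moves: Moves the arm, as the interface text tells. Shifts and turns lie within -1 to 1; 1 stands for 500 mm of shift or 2 rad of turn. Its arguments: {"type":"object","properties":{"plan":{"type":"array","items":{"type":"array","items":{"type":"array","items":{"type":"number","minimum":-1,"maximum":1}}}},"squeeze":{"type":"number"}},"required":["plan"]}

```bash
mkdir -p pics; cat > h.py <<'E'
import numpy as np, cv2
from workcell import r
def snap(n,fn):
    d=r.get_image(n); cv2.imwrite('pics/'+fn+'.png',d['image'][:,:,::-1]); np.save('pics/'+fn+'.npy',d,allow_pickle=True); return d
def load(fn): return np.load('pics/'+fn+'.npy',allow_pickle=True).item()
def ray(d,u,v):
    f=210/np.tan(np.radians(d['vfov'])/2)
    K=np.array([[f,0,d['cx']],[0,f,d['cy']],[0,0,1]])
    # undistort: xd = x(1+k1 r^2)
    p=cv2.undistortPointsIter(np.array([[[u,v]]],float),K,np.array([d['k1'],0,0,0.]),None,None,(3,50,1e-10))[0,0]
    D=d['pose'][:3,:3]@np.array([p[0],p[1],1]); return d['pose'][:3,3],D/np.linalg.norm(D)
def onz(d,u,v,z):
    o,D=ray(d,u,v); return o+D*(z-o[2])/D[2]
def proj(d,P):
    f=210/np.tan(np.radians(d['vfov'])/2)
    q=np.linalg.inv(d['pose'])@np.r_[P,1]; x,y=q[0]/q[2],q[1]/q[2]; s=1+d['k1']*(x*x+y*y)
    return np.array([f*x*s+d['cx'],f*y*s+d['cy']])
def tri(d1,p1,d2,p2):
    o1,a=ray(d1,*p1);o2,b=ray(d2,*p2)
    t=np.linalg.lstsq(np.c_[a,-b],o2-o1,rcond=None)[0]
    return (o1+a*t[0]+o2+b*t[1])/2, np.linalg.norm(o1+a*t[0]-o2-b*t[1])
E
python3 - <<'E'
from h import *
np.set_printoptions(precision=4,suppress=True)
for n in('side','top'):
    d=snap(n,n+'0'); print(n,d['vfov'],d['cx'],d['cy'],d['k1']);print(d['pose'])
print(r.read_state(), r.grip_depth)
E
```

```text
side 55.2902861047043 278.58211290928006 205.46659617614873 0.011459915227262217
[[-0.9466 -0.2427  0.2124  0.4131]
 [-0.3223  0.7329 -0.5992  0.3313]
 [-0.0102 -0.6356 -0.7719  0.6515]
 [ 0.      0.      0.      1.    ]]
top 47.8832258825916 278.32961334483133 212.0472836071962 -0.09441523524297908
[[-0.0055 -0.9895  0.1441  0.4235]
 [-0.9999  0.0071  0.0108 -0.0771]
 [-0.0117 -0.1441 -0.9895  0.9688]
 [ 0.      0.      0.      1.    ]]
{'time': 0.1, 'joint_positions': array([ 1.4205,  0.5083, -0.2376,  1.501 ,  0.1257,  1.149 , -0.1548]), 'joint_vel': array([ 0.0014, -0.0005,  0.0006, -0.0018, -0.0002, -0.0005,  0.0013]), 'joint_efforts': array([ -0.0058, -62.1836,  -2.1946, -25.0206,   0.0126,   0.0079,
        -0.    ]), 'ee_pos': array([ 0.1579, -0.6042,  0.2305]), 'orientation': array([[ 0.9675,  0.253 , -0.0004],
       [ 0.253 , -0.9675,  0.0016],
       [-0.    , -0.0017, -1.    ]]), 'force': array([ 0.6694, -0.1216,  0.1217]), 'ft_torque': array([-0.0494,  0.012 , -0.0193]), 'width': 0.9999468535834717} -0.0187
```

View pics/side0.png

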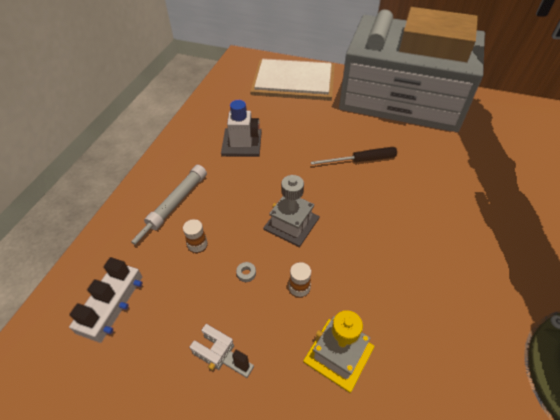

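View pics/top0.png

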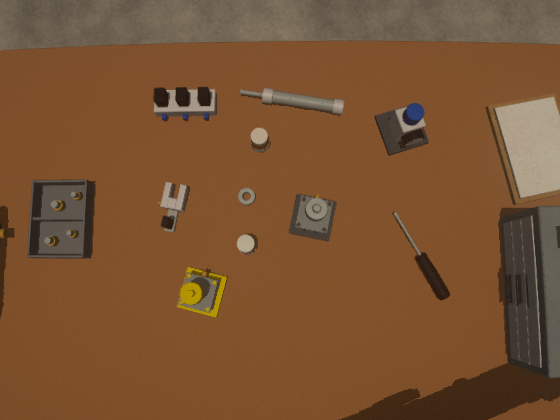

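```bash
python3 - <<'E'
from h import *
a=load('top0')['image'];b=load('side0')['image']
def c(im,x,y,w,h):return cv2.resize(im[y:y+h,x:x+w],(400,400),interpolation=cv2.INTER_CUBIC)
t=np.hstack([c(a,140,170,70,70),c(a,280,175,70,70)])
s=np.hstack([c(b,185,315,80,80),c(b,255,165,80,80)])
cv2.imwrite('pics/c1.png',t[:,:,::-1]);cv2.imwrite('pics/c2.png',s[:,:,::-1])
E
```

```text
(no output)
```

View pics/c1.png

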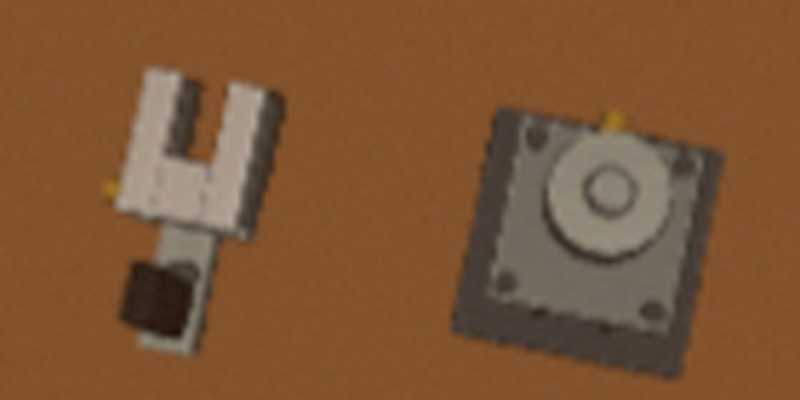

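View pics/c2.png

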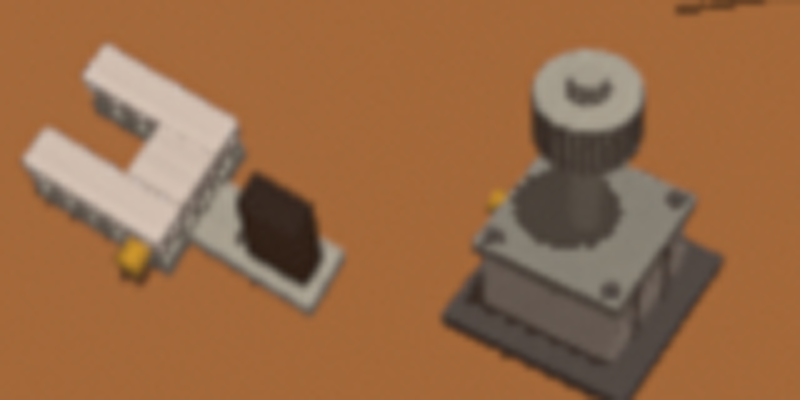

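```bash
python3 - <<'E'
from h import *
np.set_printoptions(precision=4,suppress=True)
T=load('top0');S=load('side0')
tg=lambda x,y:(140+(x+.5)/5.714-.5,170+(y+.5)/5.714-.5)
ts=lambda x,y:(280+(x-400+.5)/5.714-.5,175+(y+.5)/5.714-.5)
sg=lambda x,y:(185+(x+.5)/5-.5,315+(y+.5)/5-.5)
ss=lambda x,y:(255+(x-400+.5)/5-.5,165+(y+.5)/5-.5)
# fork top face: FL FR BR BL (from above; image left = +y)
tc=[(147,68),(268,90),(242,234),(118,208)]
sc=[(22,155),(105,45),(240,122),(165,235)]
# side view: camera from +y; order? compute both
scx=[(40,128),(105,45),(240,122),(165,238)]
print('top at .03');P=[onz(T,*tg(*c),.03) for c in tc]
for p in P:print(p)
print('side at .03')
for c in [(22,155),(40,128),(85,75),(105,45),(240,122),(165,238)]:print(c,onz(S,*sg(*c),.03))
print('head top')
H=[onz(T,*ts(*c),.05) for c in [(520,115),(700,155),(668,330),(490,295)]]
for p in H:print(p)
print('mean',np.mean(H,0))
HS=[onz(S,*ss(*c),.05) for c in [(695,197),(618,308),(475,245)]]
for p in HS:print(p)
print('mid diag',(HS[0]+HS[2])/2)
print('rod',onz(T,*ts(611,190),.13),onz(S,*ss(588,86),.13),tri(T,ts(611,190),S,ss(588,86)))
print('foot top');F=[onz(T,*ts(*c),.008) for c in [(497,107),(722,152),(680,377),(452,332)]]
for p in F:print(p)
print(np.mean(F,0))
print('collar top z~.121', onz(T,*ts(607,197),.121),onz(S,*ss(588,95),.121))
E
```

```text
top at .03
[0.625  0.1637 0.03  ]
[0.6165 0.1198 0.03  ]
[0.5647 0.1278 0.03  ]
[0.5744 0.1726 0.03  ]
side at .03
(22, 155) [0.6255 0.161  0.03  ]
(40, 128) [0.6241 0.1515 0.03  ]
(85, 75) [0.6182 0.1314 0.03  ]
(105, 45) [0.6164 0.1203 0.03  ]
(240, 122) [0.565  0.1297 0.03  ]
(165, 238) [0.5727 0.17   0.03  ]
head top
[ 0.5916 -0.1112  0.05  ]
[ 0.5771 -0.1731  0.05  ]
[ 0.5166 -0.1608  0.05  ]
[ 0.5291 -0.1002  0.05  ]
mean [ 0.5536 -0.1363  0.05  ]
[ 0.5151 -0.1606  0.05  ]
[ 0.5278 -0.0997  0.05  ]
[ 0.5884 -0.1111  0.05  ]
mid diag [ 0.5518 -0.1358  0.05  ]
rod [ 0.5528 -0.1365  0.13  ] [ 0.5512 -0.1325  0.13  ] (array([ 0.5531, -0.1369,  0.125 ]), np.float64(0.0010116365783719612))
foot top
[ 0.6022 -0.1045  0.008 ]
[ 0.5852 -0.1854  0.008 ]
[ 0.504  -0.1686  0.008 ]
[ 0.5207 -0.0875  0.008 ]
[ 0.553  -0.1365  0.008 ]
collar top z~.121 [ 0.5519 -0.1358  0.121 ] [ 0.5523 -0.1363  0.121 ]
```

```bash
python3 - <<'E'
from h import *
np.set_printoptions(precision=4,suppress=True)
T=load('top0');S=load('side0')
print('jars',onz(T,259,134,.062),onz(S,194,229,.062),onz(T,246,243,.062),onz(S,300,272,.062))
print('yellow',onz(T,191,293,.11),'nut',onz(T,246,196,.014))
a=np.radians(-10);R=np.array([[np.cos(a),-np.sin(a)],[np.sin(a),np.cos(a)]])
o=np.array([.599,.1453])
def draw(d,pts,s,x0,y0,w,fn):
    im=cv2.resize(d['image'][y0:y0+w,x0:x0+w],None,fx=s,fy=s,interpolation=cv2.INTER_CUBIC)[:,:,::-1].copy()
    for p in pts:
        q=(proj(d,p)-[x0,y0]+.5)*s; cv2.circle(im,tuple(int(v) for v in q),3,(0,255,0),1)
    return im
pts=[np.r_[o+R@[x,y],z] for x,y,z in [(-71,-6,55),(-71,6,55),(-49,6,55),(-49,-6,55),(22,22,30),(22,-22,30),(-30,22,30),(-30,-22,30),(-9,9,30),(-9,-9,30)] for x,y,z in [(x/1e3,y/1e3,z/1e3)]]
cv2.imwrite('pics/c3.png',np.hstack([draw(T,pts,5,135,165,80,0),draw(S,pts,5,185,315,80,0)]))
E
```

```text
jars [ 0.7129 -0.0296  0.062 ] [ 0.7037 -0.0253  0.062 ] [ 0.4959 -0.0047  0.062 ] [ 0.4948 -0.001   0.062 ]
yellow [0.402  0.0907 0.11  ] nut [ 0.5963 -0.0005  0.014 ]
```

View pics/c3.png

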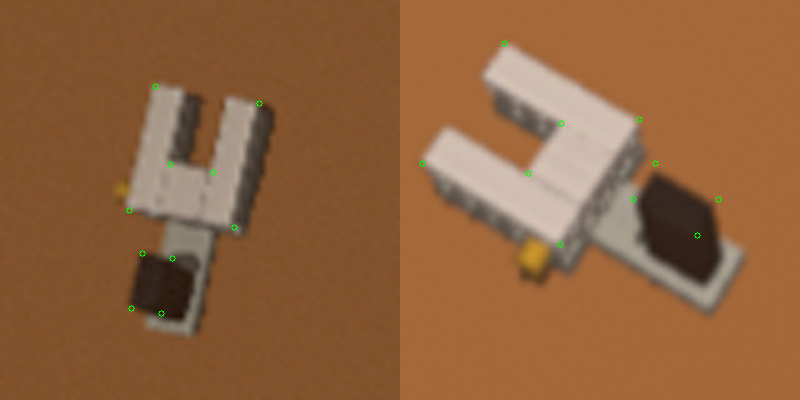

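```bash
cat >> h.py <<'E'
def plan(target,yaw=None):
    s=r.read_state(); R=np.array(s['orientation']); e=np.array(s['ee_pos'])
    np.set_printoptions(precision=4,suppress=True)
    cy=np.degrees(np.arctan2(R[1,0],R[0,0]))
    sh=R.T@(np.array(target)-e)
    print('t',s['time'],'ee',e,'yaw',cy,'tiltz',R[:,2],'w',s['width'],'q',s['joint_positions'])
    print('F',s['force'],'M',s['ft_torque'])
    print('shift units',sh/.5,'rows>=',np.linalg.norm(sh)/.0417)
    if yaw is not None:
        # desired R: x=(c,s,0), z=-1
        c,q=np.cos(np.radians(yaw)),np.sin(np.radians(yaw))
        Rd=np.array([[c,q,0],[q,-c,0],[0,0,-1]])
        rv=cv2.Rodrigues(R.T@Rd)[0].ravel(); print('turn units',rv/2,'rows>=',np.linalg.norm(rv)/np.radians(7.16))
E
python3 -c "
from h import *
plan((.54,.1557,.231),-10)"
```

```text
t 0.1 ee [ 0.1579 -0.6042  0.2305] yaw 14.65773953675275 tiltz [-0.0004  0.0016 -1.    ] w 0.9999468535834717 q [ 1.4205  0.5083 -0.2376  1.501   0.1257  1.149  -0.1548]
F [ 0.6694 -0.1216  0.1217] M [-0.0494  0.012  -0.0193]
shift units [ 1.1238 -1.277   0.0011] rows>= 20.397253422043953
turn units [-0.0008  0.0002  0.2152] rows>= 3.4438436116212277
```

>>> {"api": "apply_moves", "payload": {
  "plan": [
    [[0, 0, 0, 0, 0, 0.0538, -1], [0, 0, 0, 0, 0, 0.0538, -1], [0, 0, 0, 0, 0, 0.0538, -1], [0, 0, 0, 0, 0, 0.0538, -1]]
  ],
  "squeeze": 40
}}

```text
time: 0.43
ee_pos: [0.1572, -0.6032, 0.2283]
orientation: [[0.982, -0.188, -0.001], [-0.188, -0.982, 0.006], [-0.002, -0.006, -1.0]]
force: [0.9, 0.2, 0.2]
width: 1.001
```

```bash
python3 -c "
from h import *
plan((.54,.1557,.231),-10)"
```

```text
t 0.4333 ee [ 0.1572 -0.6032  0.2283] yaw -10.820874955591343 tiltz [-0.0012  0.006  -1.    ] w 1.0005416241787755 q [ 1.3521  0.5055 -0.1231  1.5044  0.0646  1.1418 -0.5427]
F [0.8732 0.2065 0.1656] M [-0.0005  0.0149 -0.0329]
shift units [ 0.4671 -1.6345  0.0028] rows>= 20.383310493422062
turn units [-0.0028  0.0011 -0.0072] rows>= 0.12476237337551817
```

>>> {"api": "apply_moves", "payload": {
  "plan": [
    [[0.03, -0.07, 0, 0, 0, 0, -1], [0.03, -0.07, 0, 0, 0, 0, -1], [0.03, -0.07, 0, 0, 0, 0, -1], [0.03, -0.07, 0, 0, 0, 0, -1], [0.03, -0.07, 0, 0, 0, 0, -1], [0.03, -0.07, 0, 0, 0, 0, -1], [0.03, -0.07, 0, 0, 0, 0, -1], [0.03, -0.07, 0, 0, 0, 0, -1]]
  ]
}}

```text
time: 1.1
ee_pos: [0.3277, -0.3487, 0.224]
orientation: [[0.977, -0.213, -0.009], [-0.213, -0.977, 0.008], [-0.01, -0.006, -1.0]]
force: [1.2, 0.5, -0.4]
width: 1.001
```

```bash
python3 -c "
from h import *
plan((.54,.1557,.231),-10)"
```

```text
t 1.1 ee [ 0.3277 -0.3487  0.224 ] yaw -12.291522373185494 tiltz [-0.0087  0.008  -0.9999] w 1.0014185517738652 q [ 0.912   0.2944 -0.1945  1.8735  0.0668  0.9917 -1.0969]
F [ 1.1891  0.5292 -0.4264] M [ 0.0035 -0.0819 -0.0229]
shift units [ 0.1999 -1.0762 -0.0097] rows>= 13.124904000894583
turn units [-0.0031  0.005  -0.02  ] rows>= 0.3339086978488531
```

>>> {"api": "apply_moves", "payload": {
  "plan": [
    [[0.015, -0.08, 0, 0, 0, 0, -1], [0.015, -0.08, 0, 0, 0, 0, -1], [0.015, -0.08, 0, 0, 0, 0, -1], [0.015, -0.08, 0, 0, 0, 0, -1], [0.015, -0.08, 0, 0, 0, 0, -1], [0.015, -0.08, 0, 0, 0, 0, -1], [0.015, -0.08, 0, 0, 0, 0, -1], [0.015, -0.08, 0, 0, 0, 0, -1]]
  ]
}}

```text
time: 1.77
ee_pos: [0.4547, -0.0406, 0.2246]
orientation: [[0.977, -0.214, -0.009], [-0.214, -0.977, 0.007], [-0.011, -0.005, -1.0]]
force: [1.0, -0.4, -0.1]
width: 1.0
```

```bash
python3 -c "
from h import *
plan((.54,.1557,.17),-10)"
```

```text
t 1.7667 ee [ 0.4547 -0.0406  0.2246] yaw -12.357402302195254 tiltz [-0.0092  0.0074 -0.9999] w 1.0000119242330041 q [ 0.3225  0.2682 -0.3628  1.9223  0.1043  0.9793 -1.874 ]
F [ 1.0399 -0.3676 -0.147 ] M [-0.0551 -0.137  -0.0228]
shift units [ 0.0837 -0.4195  0.1105] rows>= 5.297548084716092
turn units [-0.0028  0.0052 -0.0206] rows>= 0.34276955696246575
```

>>> {"api": "apply_moves", "payload": {
  "plan": [
    [[0.014, -0.07, 0.018, -0.0005, 0.001, -0.0035, -1], [0.014, -0.07, 0.018, -0.0005, 0.001, -0.0035, -1], [0.014, -0.07, 0.018, -0.0005, 0.001, -0.0035, -1], [0.014, -0.07, 0.018, -0.0005, 0.001, -0.0035, -1], [0.014, -0.07, 0.018, -0.0005, 0.001, -0.0035, -1], [0.014, -0.07, 0.018, -0.0005, 0.001, -0.0035, -1], [0, 0, 0, 0, 0, 0, -1]]
  ]
}}

```text
time: 2.35
ee_pos: [0.54, 0.1774, 0.1681]
orientation: [[0.987, -0.163, 0.004], [-0.163, -0.987, 0.003], [0.003, -0.004, -1.0]]
force: [-0.3, 0.2, 1.7]
width: 0.995
```

```bash
python3 -c "
from h import *
plan((.54,.1557,.1),-10)"
```

```text
t 2.35 ee [0.54   0.1774 0.1681] yaw -9.362890762315576 tiltz [ 0.0038  0.0035 -1.    ] w 0.9953532299427829 q [-0.1009  0.491  -0.3928  1.7473  0.2231  0.9425 -2.3172]
F [-0.2593  0.2246  1.6554] M [ 0.0105 -0.007   0.067 ]
shift units [0.0067 0.0434 0.136 ] rows>= 1.713666412897578
turn units [-0.002  -0.0016  0.0056] rows>= 0.09794244149705973
```

>>> {"api": "apply_moves", "payload": {
  "plan": [
    [[0.003, 0.02, 0.04, 0, 0, 0.0028, -1], [0.003, 0.02, 0.04, 0, 0, 0.0028, -1], [0, 0, 0.04, 0, 0, 0, -1], [0, 0, 0, 0, 0, 0, -1]]
  ]
}}

```text
time: 2.68
ee_pos: [0.5392, 0.1624, 0.1046]
orientation: [[0.986, -0.165, 0.002], [-0.165, -0.986, 0.006], [0.001, -0.006, -1.0]]
force: [-0.3, -0.5, -0.0]
width: 0.999
```

```bash
python3 -c "
from h import *
plan((.54,.1557,.0195),-10)
d=snap('side','side1');e=snap('top','top1')
c=lambda im,x,y,w:cv2.resize(im[y:y+w,x:x+w],(400,400))
cv2.imwrite('pics/c4.png',np.hstack([c(d['image'],165,270,120),c(e['image'],110,150,120)])[:,:,::-1])
"
```

```text
t 2.6833 ee [0.5392 0.1624 0.1046] yaw -9.506235333945412 tiltz [ 0.0022  0.0059 -1.    ] w 0.9987127614367732 q [-0.0945  0.558  -0.3656  1.8348  0.2627  0.792  -2.3311]
F [-0.2512 -0.5149 -0.045 ] M [-0.001  -0.058  -0.0178]
shift units [0.0036 0.0139 0.1701] rows>= 2.04682462039065
turn units [-0.0031 -0.0006  0.0043] rows>= 0.08546882833329715
```

View pics/c4.png

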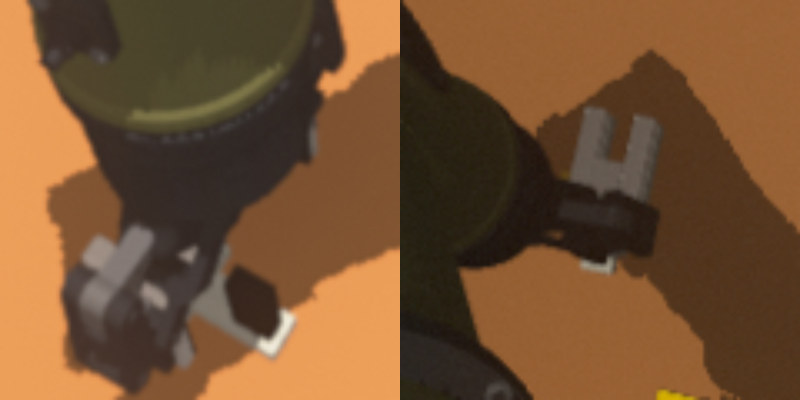

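>>> {"api": "apply_moves", "payload": {
  "plan": [
    [[0.001, 0.007, 0.045, 0, 0, 0.002, -1], [0.001, 0.006, 0.045, 0, 0, 0.002, -1], [0, 0, 0.045, 0, 0, 0, -1], [0, 0, 0.02, 0, 0, 0, -1], [0, 0, 0, 0, 0, 0, -1]]
  ]
}}

```text
time: 3.2
ee_pos: [0.5474, 0.1586, 0.036]
orientation: [[0.984, -0.175, 0.019], [-0.175, -0.985, 0.011], [0.017, -0.014, -1.0]]
force: [0.0, 1.0, -0.4]
width: 1.002
```

```bash
python3 -c "
from h import *
plan((.54,.1557,.0195),-10)"
```

```text
t 3.2 ee [0.5474 0.1586 0.036 ] yaw -10.078633314363099 tiltz [ 0.0194  0.011  -0.9998] w 1.0015308369763092 q [-0.1203  0.6503 -0.3147  1.8948  0.3213  0.6228 -2.3803]
F [ 0.0009  0.9739 -0.4271] M [-0.0601  0.0298  0.0255]
shift units [-0.014   0.0087  0.0327] rows>= 0.43963205311337006
turn units [-0.0071 -0.0086 -0.0006] rows>= 0.17881057034470935
```

>>> {"api": "apply_moves", "payload": {
  "plan": [
    [[-0.012, 0.007, 0.004, -0.004, -0.006, 0, -1], [-0.006, 0.004, 0.016, -0.004, -0.004, 0, -1], [0, 0, 0.012, 0, 0, 0, -1], [0, 0, 0, 0, 0, 0, -1]]
  ]
}}

```text
time: 3.53
ee_pos: [0.5391, 0.1555, 0.0231]
orientation: [[0.985, -0.175, 0.0], [-0.175, -0.985, -0.001], [0.0, 0.001, -1.0]]
force: [-0.1, -0.1, -0.2]
width: 0.996
```

```bash
python3 -c "
from h import *
plan((.54,.1557,.0195),-10)"
```

```text
t 3.5333 ee [0.5391 0.1555 0.0231] yaw -10.07463844172872 tiltz [ 0.0002 -0.0008 -1.    ] w 0.9957058172371326 q [-0.13    0.6679 -0.3044  1.9064  0.3287  0.6159 -2.39  ]
F [-0.0685 -0.1313 -0.1836] M [-0.0221 -0.0007  0.0153]
shift units [ 0.0017 -0.0008  0.0073] rows>= 0.08995879103711218
turn units [ 0.0004 -0.0002 -0.0007] rows>= 0.012378512476920792
```

>>> {"api": "apply_moves", "payload": {
  "plan": [
    [[0, 0, 0.007, 0, 0, 0, -1], [0, 0, 0, 0, 0, 0, 1], [0, 0, 0, 0, 0, 0, 1], [0, 0, 0, 0, 0, 0, 1], [0, 0, 0, 0, 0, 0, 1], [0, 0, 0, 0, 0, 0, 1], [0, 0, 0, 0, 0, 0, 1], [0, 0, 0, 0, 0, 0, 1]]
  ],
  "squeeze": 60
}}

```text
time: 4.2
ee_pos: [0.5402, 0.1561, 0.021]
orientation: [[0.985, -0.175, 0.003], [-0.175, -0.985, 0.0], [0.003, -0.001, -1.0]]
force: [0.6, 0.2, 1.1]
width: 0.13
```

>>> {"api": "apply_moves", "payload": {
  "plan": [
    [[0, 0, 0, 0, 0, 0, 1], [0, 0, 0, 0, 0, 0, 1], [0, 0, 0, 0, 0, 0, 1], [0, 0, 0, 0, 0, 0, 1]]
  ]
}}

```text
time: 4.53
ee_pos: [0.5402, 0.1561, 0.021]
orientation: [[0.985, -0.175, 0.003], [-0.175, -0.985, 0.0], [0.003, -0.001, -1.0]]
force: [0.3, -0.1, -0.7]
width: 0.135
```

```bash
python3 -c "
from h import *
plan((.54,.1557,.0195),-10)"
```

```text
t 4.5333 ee [0.5402 0.1561 0.021 ] yaw -10.06305602260713 tiltz [ 0.003   0.0001 -1.    ] w 0.13468359553796855 q [-0.132   0.6712 -0.3021  1.9074  0.3313  0.6085 -2.3923]
F [ 0.3446 -0.0998 -0.6524] M [-0.0726  0.052  -0.035 ]
shift units [-0.0003  0.0008  0.0029] rows>= 0.03658984850251988
turn units [-0.0003 -0.0014 -0.0005] rows>= 0.02533039987081313
```

>>> {"api": "apply_moves", "payload": {
  "plan": [
    [[0, 0, -0.03, 0, 0, 0, 1], [0, 0, -0.05, 0, 0, 0, 1], [0, 0, -0.05, 0, 0, 0, 1], [0, 0, -0.05, 0, 0, 0, 1], [0, 0, -0.03, 0, 0, 0, 1], [0, 0, 0, 0, 0, 0, 1]]
  ]
}}

```text
time: 5.03
ee_pos: [0.5362, 0.1549, 0.1262]
orientation: [[0.985, -0.174, -0.008], [-0.174, -0.985, -0.003], [-0.007, 0.004, -1.0]]
force: [1.1, -0.0, -2.9]
width: 0.131
```

```bash
python3 -c "
from h import *
d=snap('side','side2');e=snap('top','top2')
c=lambda im,x,y,w:cv2.resize(im[y:y+w,x:x+w],(400,400))
cv2.imwrite('pics/c5.png',np.hstack([c(d['image'],155,240,140),c(e['image'],100,130,140)])[:,:,::-1])
a=np.radians(-11.5);ux=np.array([np.cos(a),np.sin(a)])
p=np.array([.553,-.136])-ux*(.06+.07);print(p)
plan((*p,.14),-11.5)
"
```

```text
[ 0.42560979 -0.11008217]
t 5.1333 ee [0.5351 0.1543 0.1235] yaw -10.031749010558508 tiltz [-0.0112 -0.0039 -0.9999] w 0.12644849347339926 q [-0.0807  0.5336 -0.3725  1.816   0.2479  0.8501 -2.3188]
F [ 0.3053  0.1941 -3.338 ] M [ 0.0522  0.1095 -0.0379]
shift units [-0.1238  0.559  -0.0284] rows>= 6.874114354751583
turn units [0.003  0.0051 0.0128] rows>= 0.22616583033253496
```

View pics/c5.png

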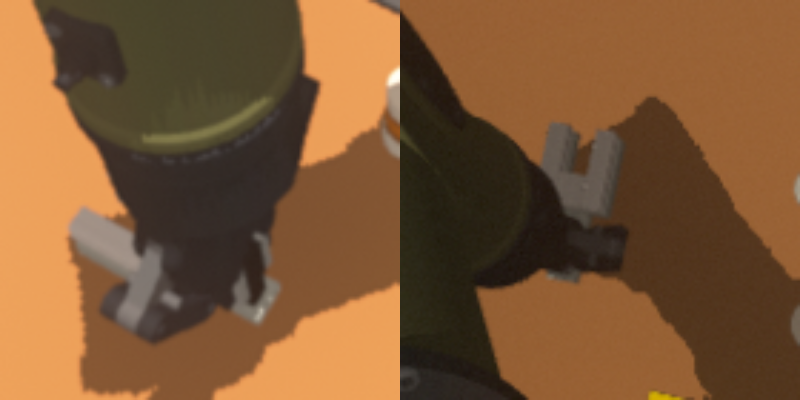

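>>> {"api": "apply_moves", "payload": {
  "plan": [
    [[0, 0.01, -0.05, 0.001, 0.002, 0.002, 1], [0, 0.03, -0.05, 0.001, 0.002, 0.002, 1], [-0.02, 0.07, 0, 0, 0, 0.002, 1], [-0.02, 0.08, 0, 0, 0, 0.002, 1], [-0.02, 0.08, 0, 0, 0, 0.002, 1], [-0.02, 0.08, 0, 0, 0, 0.002, 1], [-0.02, 0.08, 0, 0, 0, 0.001, 1], [-0.02, 0.06, 0, 0, 0, 0, 1]]
  ]
}}

```text
time: 5.8
ee_pos: [0.4241, -0.0737, 0.1628]
orientation: [[0.982, -0.186, -0.02], [-0.186, -0.982, 0.003], [-0.02, 0.0, -1.0]]
force: [1.1, -0.8, -2.7]
width: 0.129
```

>>> {"api": "apply_moves", "payload": {
  "plan": [
    [[0, 0.01, 0, 0, 0, 0, 1], [0, 0, 0, 0, 0, 0, 1]]
  ]
}}

```text
time: 5.97
ee_pos: [0.4165, -0.0859, 0.1597]
orientation: [[0.98, -0.197, -0.029], [-0.197, -0.98, 0.001], [-0.029, 0.004, -1.0]]
force: [1.0, 0.2, -2.4]
width: 0.133
```

```bash
python3 -c "
from h import *
plan((.4256,-.1101,.0735),-11.5)
"
```

```text
t 5.9667 ee [ 0.4165 -0.0859  0.1597] yaw -11.375258131601205 tiltz [-0.0289  0.0014 -0.9996] w 0.13296776157737034 q [ 0.4272  0.3152 -0.3717  2.0767  0.1577  0.8053 -1.81  ]
F [ 1.0472  0.2011 -2.4391] M [ 0.0372  0.0064 -0.0201]
shift units [0.0323 0.0431 0.1717] rows>= 2.1582146831305504
turn units [0.0022 0.0143 0.0011] rows>= 0.23265952421221925
```

>>> {"api": "apply_moves", "payload": {
  "plan": [
    [[0.016, 0.02, 0.02, 0.001, 0.007, 0, 1], [0.012, 0.016, 0.035, 0.001, 0.007, 0, 1], [0, 0, 0.035, 0, 0.002, 0, 1], [0, 0, 0.03, 0, 0, 0, 1], [0, 0, 0, 0, 0, 0, 1]]
  ]
}}

```text
time: 6.38
ee_pos: [0.4271, -0.1034, 0.0937]
orientation: [[0.981, -0.195, 0.002], [-0.195, -0.981, 0.002], [0.001, -0.003, -1.0]]
force: [-0.6, -0.1, -2.3]
width: 0.125
```

```bash
python3 -c "
from h import *
plan((.4256,-.1101,.0735),-11.5)
"
```

```text
t 6.3833 ee [ 0.4271 -0.1034  0.0937] yaw -11.270684354324407 tiltz [ 0.0017  0.0024 -1.    ] w 0.1252962496316567 q [ 0.4202  0.4226 -0.3262  2.1538  0.2315  0.5962 -1.839 ]
F [-0.6047 -0.1148 -2.3407] M [0.041  0.1384 0.0256]
shift units [-0.0003  0.0139  0.0403] rows>= 0.5116061452389511
turn units [-0.0014 -0.0006  0.002 ] rows>= 0.03997671969389694
```

>>> {"api": "apply_moves", "payload": {
  "plan": [
    [[0, 0.007, 0.015, 0, 0, 0.001, 1], [0, 0.006, 0.015, 0, 0, 0, 1], [0, 0, 0.012, 0, 0, 0, 1], [0, 0, 0, 0, 0, 0, 1]]
  ]
}}

```text
time: 6.72
ee_pos: [0.4269, -0.1069, 0.0702]
orientation: [[0.981, -0.193, 0.0], [-0.193, -0.981, 0.005], [-0.001, -0.005, -1.0]]
force: [-0.5, -0.4, -2.1]
width: 0.13
```

```bash
python3 -c "
from h import *
d=snap('side','side3');e=snap('top','top3')
c=lambda im,x,y,w:cv2.resize(im[y:y+w,x:x+w],(400,400))
cv2.imwrite('pics/c6.png',np.hstack([c(d['image'],250,160,130),c(e['image'],230,170,130)])[:,:,::-1])
plan((.4256,-.1101,.0735),-11.5)
"
```

```text
t 6.8167 ee [ 0.4272 -0.1071  0.0711] yaw -11.11434347780102 tiltz [ 0.0012  0.0042 -1.    ] w 0.12753743768483292 q [ 0.4115  0.4633 -0.306   2.175   0.258   0.5361 -1.8517]
F [ 0.068  -0.3263 -2.3254] M [0.0202 0.1197 0.0282]
shift units [-0.002   0.0065 -0.0048] rows>= 0.10025001908536386
turn units [-0.0022 -0.0002  0.0034] rows>= 0.06439470493009017
```

View pics/c6.png

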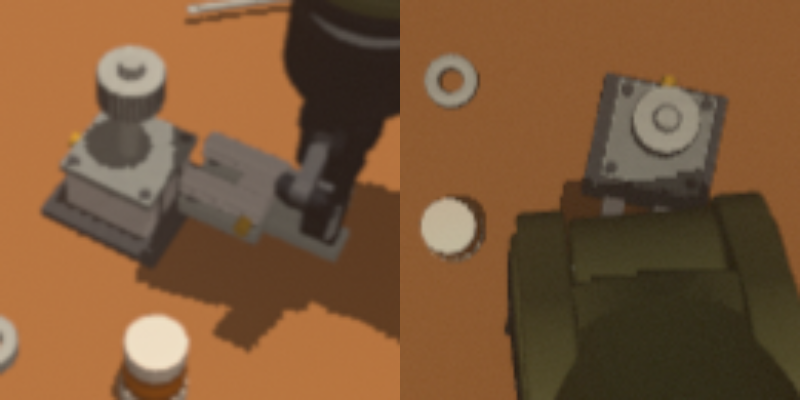

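```bash
python3 -c "
from h import *
d=load('side3')
c=cv2.resize(d['image'][195:245,300:370],None,fx=10,fy=10,interpolation=cv2.INTER_CUBIC)
c=np.clip(c.astype(float)*1.5,0,255).astype('uint8')
cv2.imwrite('pics/c7.png',c[:,:,::-1])
"
```

```text
(no output)
```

View pics/c7.png

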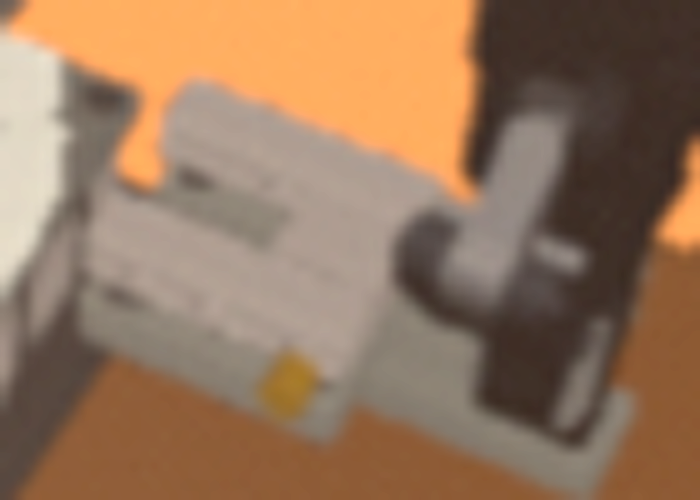

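```bash
python3 -c "
from h import *
np.set_printoptions(precision=4,suppress=True)
d=load('side3')
a=np.radians(-11.1);ux=np.array([np.cos(a),np.sin(a)]);uy=np.array([-ux[1],ux[0]])
tcp=np.array([.4272,-.1071])
for n,(x,y) in dict(farout=(190,80),farin=(165,140),nearin=(110,178),nearout=(88,240),backnear=(335,380)).items():
    u,v=300+(x+.5)/10-.5,195+(y+.5)/10-.5
    for z in(.079,.082):
        P=onz(d,u,v,z)[:2]-tcp; print(n,z,P@ux*1e3,P@uy*1e3)
ro=np.array([.5528,-.1362])-tcp; print('rod',ro@ux,ro@uy)
"
```

```text
farout 0.079 80.71524874728749 -20.855614576366385
farout 0.082 79.77773414847253 -18.506282922442853
farin 0.079 78.34185409091464 -5.714781818804981
farin 0.082 77.41677574483931 -3.4447859897752626
nearin 0.079 83.07571189610474 7.189536546860851
nearin 0.082 82.12582880382305 9.391915570485887
nearout 0.079 80.0430606854787 21.843431422198282
nearout 0.082 79.10906825715593 23.96902610664872
backnear 0.079 28.336450059720576 28.111578110294904
backnear 0.082 27.673392967131704 30.2043285915222
rod 0.1288527478233298 -0.004374857526520361
```

>>> {"api": "apply_moves", "payload": {
  "plan": [
    [[-0.002, 0.006, -0.005, -0.002, 0, 0.003, 1], [0, 0.004, -0.002, 0, 0, 0, 1], [0, 0, 0, 0, 0, 0, 1]]
  ]
}}

```text
time: 7.07
ee_pos: [0.4259, -0.1122, 0.0761]
orientation: [[0.98, -0.199, 0.002], [-0.199, -0.98, -0.001], [0.002, 0.0, -1.0]]
force: [-0.2, -0.1, -2.3]
width: 0.131
```

```bash
cat > st.py <<'E'
from h import *
a=np.radians(-11.3);ux=np.array([np.cos(a),np.sin(a)]);p=np.array([.5528,-.1362])-.06*ux
plan((*p,.0735),-11.3)
E
python3 st.py
```

```text
t 7.0667 ee [ 0.4259 -0.1122  0.0761] yaw -11.479643683174686 tiltz [ 0.0024 -0.0007 -1.    ] w 0.13088602750284348 q [ 0.42    0.4532 -0.305   2.1719  0.2563  0.547  -1.8468]
F [-0.157  -0.1365 -2.2972] M [0.0423 0.1194 0.0051]
shift units [ 0.1383 -0.0032  0.0055] rows>= 1.659991397594649
turn units [ 0.0001 -0.0012 -0.0016] rows>= 0.03190015083344489
```

>>> {"api": "apply_moves", "payload": {
  "plan": [
    [[0.02, -0.002, 0.003, 0, 0, -0.001, 1], [0.02, -0.001, 0.001, 0, 0, 0, 1], [0.01, 0, 0, 0, 0, 0, 1], [0, 0, 0, 0, 0, 0, 1]]
  ]
}}

```text
time: 7.4
ee_pos: [0.4545, -0.1168, 0.0754]
orientation: [[0.98, -0.198, 0.006], [-0.198, -0.98, -0.002], [0.006, 0.001, -1.0]]
force: [-0.7, -0.5, -2.5]
width: 0.134
```

```bash
python3 st.py
```

```text
t 7.4 ee [ 0.4545 -0.1168  0.0754] yaw -11.4170757903955 tiltz [ 0.0061 -0.0018 -1.    ] w 0.13448187567959116 q [ 0.4118  0.4841 -0.3032  2.1057  0.2581  0.5799 -1.8449]
F [-0.6806 -0.4795 -2.4546] M [ 0.0064  0.0917 -0.0006]
shift units [ 0.0804 -0.0006  0.0042] rows>= 0.9652155363909212
turn units [ 0.0003 -0.0031 -0.001 ] rows>= 0.05304842357042857
```

>>> {"api": "apply_moves", "payload": {
  "plan": [
    [[0, -0.001, 0.004, 0, -0.003, -0.001, 1], [0.012, 0, 0.002, 0, -0.001, 0, 1], [0.012, 0, 0.001, 0, 0, 0, 1], [0, 0, 0, 0, 0, 0, 1]]
  ]
}}

```text
time: 7.73
ee_pos: [0.4676, -0.1187, 0.0712]
orientation: [[0.981, -0.196, -0.004], [-0.196, -0.981, 0.0], [-0.004, 0.0, -1.0]]
force: [-0.4, -0.4, 1.0]
width: 0.134
```

```bash
python3 st.py
```

```text
t 7.7333 ee [ 0.4676 -0.1187  0.0712] yaw -11.275269383191835 tiltz [-0.0036  0.0002 -1.    ] w 0.13402029006792934 q [ 0.4065  0.5092 -0.3022  2.0683  0.2592  0.603  -1.8423]
F [-0.3835 -0.3718  1.0157] M [-0.1171 -0.0784 -0.0279]
shift units [ 0.0539  0.001  -0.0047] rows>= 0.6491789788844582
turn units [0.0002 0.0018 0.0002] rows>= 0.029020254999157356
```

>>> {"api": "apply_moves", "payload": {
  "plan": [
    [[0, 0, -0.004, 0, 0.002, 0, 1], [0.012, 0, 0, 0, 0, 0, 1], [0.012, 0, 0, 0, 0, 0, 1], [0.01, 0, 0, 0, 0, 0, 1], [0, 0, 0, 0, 0, 0, 1]]
  ]
}}

```text
time: 8.15
ee_pos: [0.4862, -0.1223, 0.0732]
orientation: [[0.981, -0.195, 0.001], [-0.195, -0.981, -0.0], [0.001, 0.0, -1.0]]
force: [-0.4, 0.0, -1.9]
width: 0.133
```

```bash
python3 st.py
```

```text
t 8.15 ee [ 0.4862 -0.1223  0.0732] yaw -11.272964528919555 tiltz [ 0.0008 -0.0005 -1.    ] w 0.13318512212682734 q [ 0.4047  0.525  -0.3031  2.023   0.2579  0.6286 -1.8372]
F [-0.4219  0.0421 -1.945 ] M [ 0.0412 -0.0027 -0.018 ]
shift units [ 0.0161  0.0011 -0.0005] rows>= 0.1941267688553969
turn units [ 0.0002 -0.0005  0.0002] rows>= 0.008638756761677403
```

8 mm to go, no side force. Finish, then look.

>>> {"api": "apply_moves", "payload": {
  "plan": [
    [[0.01, 0.001, 0, 0, 0, 0, 1], [0.006, 0, 0, 0, 0, 0, 1], [0, 0, 0, 0, 0, 0, 1]]
  ]
}}

```text
time: 8.4
ee_pos: [0.4949, -0.1246, 0.0731]
orientation: [[0.981, -0.196, 0.001], [-0.196, -0.981, -0.0], [0.001, 0.0, -1.0]]
force: [-0.3, 1.0, -2.4]
width: 0.127
```

```bash
python3 st.py; python3 -c "
from h import *
d=snap('side','side4')
c=cv2.resize(d['image'][165:240,255:355],None,fx=7,fy=7,interpolation=cv2.INTER_CUBIC)
c=np.clip(c.astype(float)*1.4,0,255).astype('uint8')
cv2.imwrite('pics/c8.png',c[:,:,::-1])
"
```

```text
t 8.4 ee [ 0.4949 -0.1246  0.0731] yaw -11.274756695440926 tiltz [ 0.0006 -0.0004 -1.    ] w 0.1270381349723247 q [ 0.4043  0.5354 -0.303   2.0001  0.2577  0.6417 -1.834 ]
F [-0.3257  1.0345 -2.4077] M [0.0296 0.1537 0.0417]
shift units [-0.0018 -0.     -0.0008] rows>= 0.023937630957055613
turn units [ 0.0001 -0.0004  0.0002] rows>= 0.006953808506990792
```

View pics/c8.png

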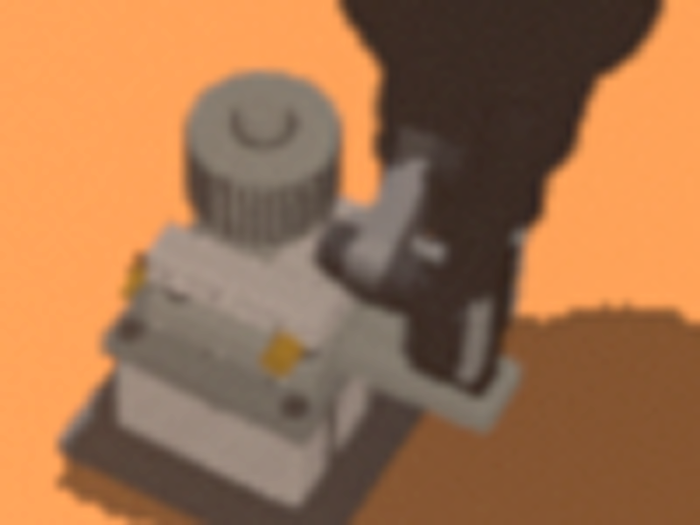

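>>> {"api": "apply_moves", "payload": {
  "plan": [
    [[0, 0, 0.004, 0, 0, 0, 1], [0, 0, 0.001, 0, 0, 0, 1], [0, 0, 0, 0, 0, 0, 1]]
  ]
}}

```text
time: 8.7
ee_pos: [0.4946, -0.1246, 0.0711]
orientation: [[0.981, -0.196, 0.001], [-0.196, -0.981, -0.001], [0.001, 0.001, -1.0]]
force: [-0.3, 0.3, -1.9]
width: 0.13
```

```bash
python3 st.py
```

```text
t 8.7 ee [ 0.4946 -0.1246  0.0711] yaw -11.276338134635479 tiltz [ 0.0013 -0.0008 -1.    ] w 0.13035984558105157 q [ 0.4027  0.5378 -0.3011  2.0032  0.26    0.6354 -1.8363]
F [-0.2649  0.3073 -1.9236] M [-0.0182 -0.0212 -0.0741]
shift units [-0.0014 -0.     -0.0048] rows>= 0.060225511197427355
turn units [ 0.0003 -0.0007  0.0002] rows>= 0.012692451879957161
```

>>> {"api": "apply_moves", "payload": {
  "plan": [
    [[0, 0, 0.002, 0, 0, 0, 1], [0, 0, 0, 0, 0, 0, 1], [0, 0, 0, 0, 0, 0, -1], [0, 0, 0, 0, 0, 0, -1], [0, 0, 0, 0, 0, 0, -1], [0, 0, 0, 0, 0, 0, -1], [0, 0, 0, 0, 0, 0, -1], [0, 0, 0, 0, 0, 0, -1]]
  ]
}}

```text
time: 9.37
ee_pos: [0.4951, -0.1246, 0.0713]
orientation: [[0.981, -0.195, 0.004], [-0.195, -0.981, -0.002], [0.004, 0.001, -1.0]]
force: [-0.4, 0.3, 0.4]
width: 0.963
```

```bash
python3 st.py
```

```text
t 9.3667 ee [ 0.4951 -0.1246  0.0713] yaw -11.263354255763554 tiltz [ 0.0037 -0.0018 -1.    ] w 0.9626591608055705 q [ 0.4019  0.5369 -0.3004  2.0044  0.261   0.6326 -1.8373]
F [-0.4102  0.3095  0.3632] M [-0.0094  0.0336  0.0102]
shift units [-0.0022  0.0001 -0.0045] rows>= 0.05984586790933306
turn units [ 0.0005 -0.002   0.0003] rows>= 0.033415156923181324
```

>>> {"api": "apply_moves", "payload": {
  "plan": [
    [[0, 0, -0.03, 0, 0, 0, -1], [0, 0, -0.05, 0, 0, 0, -1], [0, 0, -0.06, 0, 0, 0, -1], [0, 0, -0.06, 0, 0, 0, -1], [0, 0, -0.04, 0, 0, 0, -1], [0, 0, 0, 0, 0, 0, -1]]
  ]
}}

```text
time: 9.87
ee_pos: [0.4932, -0.1237, 0.1942]
orientation: [[0.981, -0.194, -0.002], [-0.194, -0.981, 0.001], [-0.002, -0.0, -1.0]]
force: [1.0, 0.6, -0.2]
width: 1.0
```

```bash
python3 -c "
from h import *
plan((.5525,-.1362,.19),-11.3)
d=snap('side','side5');e=snap('top','top5')
c=lambda im,x,y,w:cv2.resize(im[y:y+w,x:x+w],(400,400),interpolation=cv2.INTER_CUBIC)
cv2.imwrite('pics/c9.png',np.hstack([c(d['image'],250,160,100),c(e['image'],260,160,100)])[:,:,::-1])"
```

```text
t 9.8667 ee [ 0.4932 -0.1237  0.1942] yaw -11.207212751676149 tiltz [-0.0023  0.0007 -1.    ] w 0.9996495511870997 q [ 0.4597  0.3764 -0.3661  1.8553  0.163   0.9415 -1.7461]
F [ 1.0056  0.5718 -0.2477] M [-0.029  -0.019   0.0492]
shift units [0.1212 0.0015 0.0081] rows>= 1.4567135929329114
turn units [-0.0001  0.0012  0.0008] rows>= 0.0230205701135041
```

View pics/c9.png

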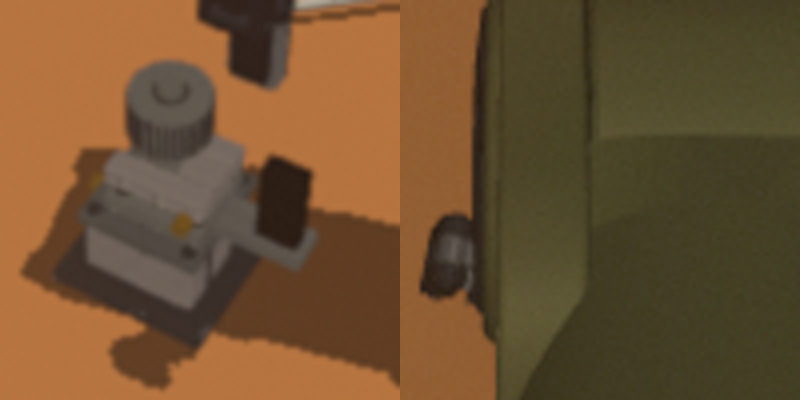

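>>> {"api": "apply_moves", "payload": {
  "plan": [
    [[0.06, 0, 0, 0, 0, 0, -1], [0.06, 0, 0, 0, 0, 0, -1], [0, 0, 0, 0, 0, -0.06, -0.1], [0, 0, 0, 0, 0, -0.06, -0.1], [0, 0, 0, 0, 0, -0.06, -0.1], [0, 0, 0, 0, 0, -0.06, -0.1], [0, 0, 0, 0, 0, -0.06, -0.1], [0, 0, 0, 0, 0, -0.06, -0.1]]
  ]
}}

```text
time: 10.63
ee_pos: [0.5464, -0.1347, 0.1772]
orientation: [[0.853, 0.521, -0.026], [0.522, -0.853, 0.005], [-0.019, -0.018, -1.0]]
force: [-0.7, 0.9, -0.1]
width: 0.546
```

>>> {"api": "apply_moves", "payload": {
  "plan": [
    [[0, 0, 0, 0, 0, -0.06, -0.1], [0, 0, 0, 0, 0, -0.06, -0.1], [0, 0, 0, 0, 0, -0.06, -0.1], [0, 0, 0, 0, 0, -0.06, -0.1], [0, 0, 0, 0, 0, -0.06, -0.1], [0, 0, 0, 0, 0, -0.06, -0.1], [0, 0, 0, 0, 0, -0.06, -0.1], [0, 0, 0, 0, 0, -0.06, -0.1]]
  ]
}}

```text
time: 11.3
ee_pos: [0.5394, -0.1333, 0.1623]
orientation: [[0.023, 0.999, -0.047], [1.0, -0.022, 0.013], [0.012, -0.047, -0.999]]
force: [0.3, -0.5, 0.0]
width: 0.548
```

```bash
python3 -c "
from h import *
plan((.5525,-.1362,.19),100)"
```

```text
t 11.3 ee [ 0.5394 -0.1333  0.1623] yaw 88.70321858791111 tiltz [-0.0468  0.0134 -0.9988] w 0.5484932448375048 q [ 0.7092  0.5912 -0.8207  1.7354  0.4645  1.0759 -0.2949]
F [ 0.3272 -0.5189  0.0429] M [ 0.0351 -0.042   0.0193]
shift units [-0.0044  0.0237 -0.0566] rows>= 0.7383034409576288
turn units [-0.0229 -0.0085 -0.0984] rows>= 1.6227599130384052
```

>>> {"api": "apply_moves", "payload": {
  "plan": [
    [[-0.002, 0.012, -0.04, -0.011, -0.004, -0.05, -0.1], [0, 0.008, -0.03, -0.011, -0.004, -0.05, -0.1], [0, 0, -0.01, 0, 0, -0.058, -0.1], [0, 0, -0.006, -0.001, -0.001, -0.058, -0.1], [0, 0, -0.006, -0.001, -0.001, -0.058, -0.1], [0, 0, -0.006, -0.001, -0.001, -0.058, -0.1], [0, 0, -0.006, -0.001, -0.001, -0.058, -0.1], [0, 0, -0.006, -0.001, -0.001, -0.058, -0.1]]
  ]
}}

```text
time: 11.97
ee_pos: [0.545, -0.1338, 0.2039]
orientation: [[-0.798, 0.603, -0.006], [0.603, 0.798, 0.008], [0.009, 0.002, -1.0]]
force: [-0.4, 0.8, 0.1]
width: 0.548
```

```bash
python3 -c "
from h import *
plan((.5525,-.1362,.19),-170)"
```

```text
t 11.9667 ee [ 0.545  -0.1338  0.2039] yaw 142.93843436078296 tiltz [-0.0059  0.0076 -1.    ] w 0.5481890549973669 q [ 0.8608  0.6286 -1.1124  1.7004  0.5914  1.2023  0.5216]
F [-0.3592  0.8022  0.1237] M [0.0167 0.0115 0.0569]
shift units [-0.0152  0.0052  0.0277] rows>= 0.38416230376480753
turn units [ 0.0031 -0.0039 -0.4107] rows>= 6.573358465741372
```

>>> {"api": "apply_moves", "payload": {
  "plan": [
    [[-0.008, 0.003, 0.014, 0.001, -0.002, 0, -0.1], [-0.006, 0.002, 0.014, 0.001, -0.001, 0, -0.1], [0, 0, 0, 0, 0, 0, -0.1], [0, 0, 0, 0, 0, 0, -0.1]]
  ]
}}

```text
time: 12.3
ee_pos: [0.5508, -0.1361, 0.1833]
orientation: [[-0.796, 0.605, -0.01], [0.605, 0.796, 0.004], [0.01, -0.002, -1.0]]
force: [-0.8, 1.2, -0.4]
width: 0.552
```

```bash
python3 -c "
from h import *
plan((.553,-.1363,.14),145)"
```

```text
t 12.3 ee [ 0.5508 -0.1361  0.1833] yaw 142.7544048778163 tiltz [-0.0095  0.0042 -0.9999] w 0.5524181549415839 q [ 0.8404  0.6564 -1.0889  1.711   0.6196  1.1763  0.5007]
F [-0.8122  1.1579 -0.3566] M [-0.0334  0.0096 -0.0011]
shift units [-0.0046  0.0026  0.0865] rows>= 1.0393599352376095
turn units [-0.0011 -0.0051 -0.0196] rows>= 0.32438511106068424
```

>>> {"api": "apply_moves", "payload": {
  "plan": [
    [[-0.004, 0.002, 0.02, -0.001, -0.004, 0, -0.5], [-0.001, 0.001, 0.03, 0, -0.002, 0, -0.5], [0, 0, 0.02, 0, 0, 0, -0.5], [0, 0, 0, 0, 0, 0, -0.5]]
  ]
}}

```text
time: 12.63
ee_pos: [0.5534, -0.136, 0.1453]
orientation: [[-0.791, 0.612, -0.0], [0.612, 0.791, -0.002], [-0.001, -0.001, -1.0]]
force: [0.1, -0.2, 0.0]
width: 0.75
```

```bash
python3 -c "
from h import *
plan((.553,-.1363,.096),143)"
```

```text
t 12.6333 ee [ 0.5534 -0.136   0.1453] yaw 142.29976784681966 tiltz [-0.0003 -0.0016 -1.    ] w 0.7498509575342268 q [ 0.8169  0.6906 -1.0522  1.7631  0.6728  1.0968  0.4471]
F [ 0.1067 -0.1909  0.0014] M [0.0373 0.0516 0.0406]
shift units [ 0.0004 -0.0009  0.0986] rows>= 1.1823010016163573
turn units [-0.0007  0.0004 -0.0061] rows>= 0.0986279229391055
```

>>> {"api": "apply_moves", "payload": {
  "plan": [
    [[0, -0.001, 0.025, 0, 0, 0, -0.5], [0, 0, 0.03, 0, 0, 0, -0.5], [0, 0, 0.03, 0, 0, 0, -0.5], [0, 0, 0.01, 0, 0, 0, -0.5], [0, 0, 0, 0, 0, 0, -0.5]]
  ]
}}

```text
time: 13.05
ee_pos: [0.5536, -0.1361, 0.0952]
orientation: [[-0.789, 0.614, 0.0], [0.614, 0.789, -0.002], [-0.001, -0.001, -1.0]]
force: [0.8, -0.0, 0.2]
width: 0.75
```

```bash
python3 -c "
from h import *
plan((.553,-.1363,.095),143)
d=snap('side','side6')
c=cv2.resize(d['image'][150:230,250:340],None,fx=6,fy=6,interpolation=cv2.INTER_CUBIC)
cv2.imwrite('pics/c10.png',np.clip(c*1.3,0,255)[:,:,::-1])"
```

```text
t 13.05 ee [ 0.5536 -0.1361  0.0952] yaw 142.12000864866965 tiltz [ 0.0003 -0.0018 -1.    ] w 0.7498951102997496 q [ 0.7873  0.7444 -1.002   1.8184  0.7433  1.008   0.3859]
F [ 0.8419 -0.0203  0.1507] M [ 0.0282  0.0458 -0.0173]
shift units [ 0.0008 -0.001   0.0004] rows>= 0.015496819953841355
turn units [-0.0006  0.0007 -0.0077] rows>= 0.12380171645760554[ WARN:0@1.890] global loadsave.cpp:1063 imwrite_ Unsupported depth image for selected encoder is fallbacked to CV_8U.
```

View pics/c10.png

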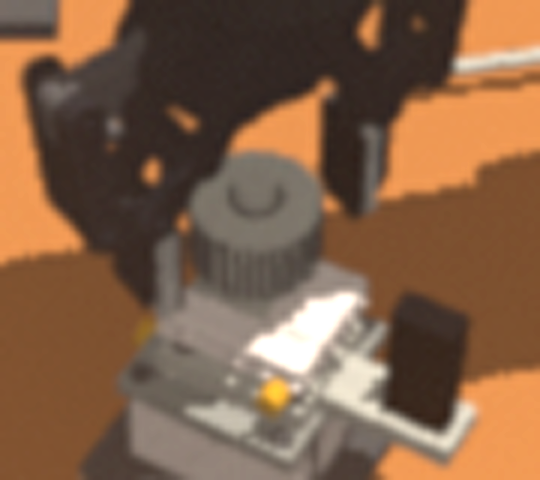

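>>> {"api": "apply_moves", "payload": {
  "plan": [
    [[0, 0, 0, 0, 0, 0, 1], [0, 0, 0, 0, 0, 0, 1], [0, 0, 0, 0, 0, 0, 1], [0, 0, 0, 0, 0, 0, 1], [0, 0, 0, 0, 0, 0, 1], [0, 0, 0, 0, 0, 0, 1], [0, 0, 0, 0, 0, 0, 1]]
  ],
  "squeeze": 20
}}

```text
time: 13.68
ee_pos: [0.5531, -0.1374, 0.097]
orientation: [[-0.788, 0.615, -0.0], [0.615, 0.788, -0.004], [-0.002, -0.003, -1.0]]
force: [0.1, -0.7, -4.3]
width: 0.457
```

```bash
python3 -c "
from h import *
plan((.553,-.1363,.095),143)"
```

```text
t 13.6833 ee [ 0.5531 -0.1374  0.097 ] yaw 142.0238055471075 tiltz [-0.0002 -0.0038 -1.    ] w 0.45650292592670955 q [ 0.7891  0.7416 -1.0028  1.8171  0.7415  1.0117  0.3871]
F [ 0.1298 -0.7308 -4.3459] M [-0.0466  0.0257  0.0003]
shift units [0.0015 0.0016 0.0041] rows>= 0.0554123779054647
turn units [-0.0016  0.0011 -0.0085] rows>= 0.13979385882504983
```

>>> {"api": "apply_moves", "payload": {
  "plan": [
    [[0, 0, 0.001, 0, 0, 0.03, 1], [0, 0, 0.001, 0, 0, 0.03, 1], [0, 0, 0.001, 0, 0, 0.03, 1], [0, 0, 0.001, 0, 0, 0.03, 1]]
  ]
}}

```text
time: 14.02
ee_pos: [0.5531, -0.1374, 0.0961]
orientation: [[-0.613, 0.79, -0.0], [0.79, 0.613, -0.004], [-0.003, -0.003, -1.0]]
force: [-0.7, -0.1, -2.3]
width: 0.461
```

```bash
python3 -c "
from h import *
plan((.553,-.1366,.095),143)"
```

```text
t 14.0167 ee [ 0.5531 -0.1374  0.0961] yaw 127.83941870947946 tiltz [-0.0001 -0.0042 -1.    ] w 0.46082938886902686 q [ 0.7592  0.717  -0.9382  1.8186  0.6995  0.9766  0.1798]
F [-0.734  -0.1206 -2.3102] M [-0.0842  0.2385  0.0916]
shift units [0.0014 0.001  0.0021] rows>= 0.0324409267435708
turn units [-0.0015  0.0014 -0.1323] rows>= 2.1176992642847687
```

>>> {"api": "apply_moves", "payload": {
  "plan": [
    [[0, 0, 0.001, 0, 0, 0.04, 1], [0, 0, 0.001, 0, 0, 0.04, 1], [0, 0, 0.001, 0, 0, 0.04, 1], [0, 0, 0.001, 0, 0, 0.04, 1], [0, 0, 0.001, 0, 0, 0.04, 1], [0, 0, 0.001, 0, 0, 0.04, 1], [0, 0, 0.001, 0, 0, 0.04, 1], [0, 0, 0.001, 0, 0, 0.04, 1]]
  ]
}}

```text
time: 14.68
ee_pos: [0.5529, -0.1375, 0.0935]
orientation: [[0.01, 1.0, 0.0], [1.0, -0.01, -0.006], [-0.006, 0.0, -1.0]]
force: [0.9, -0.9, -3.8]
width: 0.461
```

```bash
python3 -c "
from h import *
plan((.553,-.1366,.095),143)
d=snap('side','side7')
c=cv2.resize(d['image'][150:230,250:340],None,fx=6,fy=6,interpolation=cv2.INTER_CUBIC)
cv2.imwrite('pics/c11.png',c[:,:,::-1])"
```

```text
t 14.6833 ee [ 0.5529 -0.1375  0.0935] yaw 89.44286498508548 tiltz [ 0.0002 -0.0055 -1.    ] w 0.4613287368276723 q [ 0.665   0.6592 -0.7558  1.8231  0.5776  0.8923 -0.3731]
F [ 0.8733 -0.9105 -3.8024] M [-0.0901  0.2619  0.0249]
shift units [ 0.0017  0.0001 -0.003 ] rows>= 0.041382517251404155
turn units [-0.0012  0.0026 -0.4674] rows>= 7.480161979329273
```

View pics/c11.png

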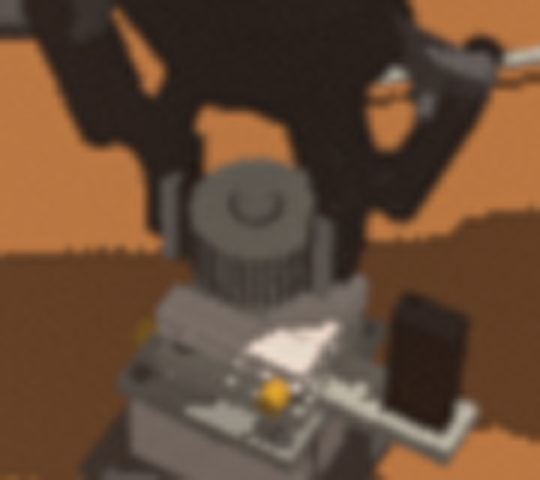

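```bash
cat > samp.py <<'E'
from h import *
np.set_printoptions(precision=3,suppress=True)
L=[]
for i in range(8):
    r.get_image('side'); s=r.read_state(); L.append(np.r_[s['joint_efforts'][6],s['ft_torque'],s['force'],s['ee_pos']*1e3,np.degrees(np.arctan2(s['orientation'][1,0],s['orientation'][0,0]))])
L=np.array(L);print(s['time'],s['joint_positions']);print(L.mean(0));print(L.std(0))
E
python3 samp.py
```

```text
15.1333 [ 0.666  0.66  -0.757  1.823  0.578  0.893 -0.369]
[  -0.235   -0.131    0.334   -0.008   -0.379   -0.498   -1.149  552.946
 -137.457   93.503   89.763]
[0.384 0.023 0.093 0.034 0.711 0.432 0.908 0.014 0.016 0.015 0.072]
```

```bash
python3 - <<'E'
from h import *
np.set_printoptions(precision=4,suppress=True)
T=load('top0');S=load('side0')
tg=lambda x,y:(140+(x+.5)/5.714-.5,170+(y+.5)/5.714-.5)
ss=lambda x,y:(255+(x-400+.5)/5-.5,165+(y+.5)/5-.5)
ts=lambda x,y:(280+(x-400+.5)/5.714-.5,175+(y+.5)/5.714-.5)
sg=lambda x,y:(185+(x+.5)/5-.5,315+(y+.5)/5-.5)
for a,b in zip([(147,68),(268,90),(242,234),(118,208)],[(22,155),(105,45),(240,122),(165,238)]):
    print(tri(T,tg(*a),S,sg(*b)))
print('head');
for a,b in zip([(668,330),(490,295),(520,115)],[(695,197),(618,308),(475,245)]): print(tri(T,ts(*a),S,ss(*b)))
E
python3 - <<'E'
import cv2,numpy as np
import sys; sys.path.insert(0,'.')
d=np.load('pics/side7.npy',allow_pickle=True).item()['image']
c=cv2.resize(d[172:222,270:320],None,fx=12,fy=12,interpolation=cv2.INTER_CUBIC)
cv2.imwrite('pics/c12.png',np.clip(c.astype(float)*1.6,0,255).astype('uint8')[:,:,::-1])
E
```

```text
(array([0.6238, 0.1624, 0.0351]), np.float64(7.904712915932801e-05))
(array([0.6167, 0.12  , 0.0291]), np.float64(2.0864490427848982e-05))
(array([0.5655, 0.1286, 0.0267]), np.float64(0.0006561472869128885))
(array([0.5726, 0.1712, 0.0342]), np.float64(0.0020983211235020565))
head
(array([ 0.5159, -0.1609,  0.0495]), np.float64(0.0015089819019071652))
(array([ 0.5286, -0.1002,  0.0493]), np.float64(0.001237353886792817))
(array([ 0.5901, -0.1114,  0.0496]), np.float64(0.0030365331834448454))
```

View pics/c12.png

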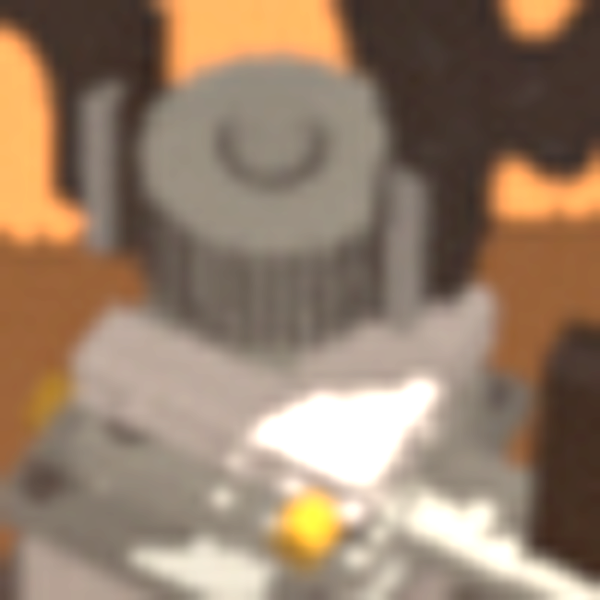

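>>> {"api": "apply_moves", "payload": {
  "plan": [
    [[0, 0, 0.0006, 0, 0, 0.03, 1], [0, 0, 0.0006, 0, 0, 0.03, 1], [0, 0, 0.0006, 0, 0, 0.03, 1], [0, 0, 0.0006, 0, 0, 0.03, 1], [0, 0, 0.0006, 0, 0, 0.02, 1]]
  ]
}}

```text
time: 15.55
ee_pos: [0.5529, -0.1374, 0.0924]
orientation: [[0.288, 0.958, 0.0], [0.958, -0.288, -0.004], [-0.004, 0.002, -1.0]]
force: [-1.2, -0.9, 0.2]
width: 0.459
```

```bash
cat > q.py <<'E'
from h import *
np.set_printoptions(precision=3,suppress=True)
s=r.read_state();R=s['orientation']
print(s['time'],'yaw %.2f'%np.degrees(np.arctan2(R[1,0],R[0,0])),'Mz %.3f'%s['ft_torque'][2],s['ft_torque'],'F',s['force'],'p',s['ee_pos']*1e3,'e7 %.2f'%s['joint_efforts'][6],s['joint_vel'][6],s['joint_positions'])
E
python3 q.py
```

```text
15.55 yaw 73.27 Mz 0.067 [-0.137  0.476  0.067] F [-1.184 -0.921  0.155] p [ 552.908 -137.399   92.366] e7 0.37 -0.38323494599543684 [ 0.622  0.64  -0.678  1.825  0.522  0.862 -0.601]
```

>>> {"api": "apply_moves", "payload": {
  "plan": [
    [[0, 0, 0.0003, 0, 0, 0.0175, 1], [0, 0, 0.0003, 0, 0, 0.0175, 1], [0, 0, 0.0003, 0, 0, 0.0175, 1]]
  ]
}}

```text
time: 15.8
ee_pos: [0.5529, -0.1374, 0.092]
orientation: [[0.39, 0.921, 0.0], [0.921, -0.39, -0.004], [-0.004, 0.002, -1.0]]
force: [-0.8, -0.1, -0.8]
width: 0.459
```

```bash
python3 q.py
```

```text
15.8 yaw 67.05 Mz -0.005 [-0.11   0.366 -0.005] F [-0.85  -0.146 -0.786] p [ 552.89  -137.403   91.991] e7 0.52 -0.3440530323162601 [ 0.605  0.633 -0.647  1.825  0.5    0.851 -0.688]
```

>>> {"api": "apply_moves", "payload": {
  "plan": [
    [[0, 0, 0.0003, 0, 0, 0.0175, 1], [0, 0, 0.0003, 0, 0, 0.0175, 1], [0, 0, 0.0003, 0, 0, 0.0175, 1]]
  ]
}}

```text
time: 16.05
ee_pos: [0.5529, -0.1374, 0.0916]
orientation: [[0.487, 0.874, 0.0], [0.874, -0.487, -0.004], [-0.003, 0.002, -1.0]]
force: [-0.2, -1.2, -1.2]
width: 0.456
```

```bash
python3 q.py;python3 samp.py
```

```text
16.05 yaw 60.87 Mz 0.005 [-0.067  0.325  0.005] F [-0.222 -1.23  -1.166] p [ 552.875 -137.411   91.587] e7 0.53 -0.3436270634320202 [ 0.587  0.627 -0.617  1.826  0.478  0.841 -0.775]
16.45 [ 0.587  0.627 -0.617  1.826  0.478  0.841 -0.773]
[  -0.033   -0.056    0.361   -0.016   -0.434   -0.717   -1.204  552.857
 -137.385   91.563   60.951]
[0.214 0.031 0.031 0.038 0.413 0.452 0.519 0.02  0.008 0.007 0.088]
```

>>> {"api": "apply_moves", "payload": {
  "plan": [
    [[0, 0, 0.0003, 0, 0, 0.0175, 1], [0, 0, 0.0003, 0, 0, 0.0175, 1], [0, 0, 0.0003, 0, 0, 0.0175, 1]]
  ]
}}

```text
time: 16.7
ee_pos: [0.5529, -0.1374, 0.0912]
orientation: [[0.575, 0.818, 0.0], [0.818, -0.575, -0.003], [-0.002, 0.002, -1.0]]
force: [-0.2, 0.5, -0.6]
width: 0.459
```

```bash
python3 q.py
```

```text
16.7 yaw 54.90 Mz 0.023 [-0.019  0.378  0.023] F [-0.177  0.537 -0.558] p [ 552.852 -137.379   91.172] e7 0.56 -0.3439486091728652 [ 0.57   0.621 -0.587  1.827  0.456  0.831 -0.858]
```

>>> {"api": "apply_moves", "payload": {
  "plan": [
    [[0, 0, 0.0003, 0, 0, 0.0175, 1], [0, 0, 0.0003, 0, 0, 0.0175, 1]]
  ]
}}

```text
time: 16.87
ee_pos: [0.5529, -0.1374, 0.0909]
orientation: [[0.633, 0.774, 0.0], [0.774, -0.633, -0.003], [-0.002, 0.002, -1.0]]
force: [-1.4, -0.3, -1.1]
width: 0.461
```

```bash
python3 q.py
```

```text
16.8667 yaw 50.75 Mz 0.018 [-0.005  0.403  0.018] F [-1.441 -0.266 -1.149] p [ 552.858 -137.359   90.909] e7 0.54 -0.34445705625807144 [ 0.558  0.617 -0.567  1.827  0.441  0.825 -0.916]
```

>>> {"api": "apply_moves", "payload": {
  "plan": [
    [[0, 0, 0.0003, 0, 0, 0.0175, 1], [0, 0, 0.0003, 0, 0, 0.0175, 1], [0, 0, 0.0003, 0, 0, 0.0175, 1]]
  ]
}}

```text
time: 17.12
ee_pos: [0.5529, -0.1373, 0.0905]
orientation: [[0.713, 0.701, 0.001], [0.701, -0.713, -0.003], [-0.002, 0.002, -1.0]]
force: [-1.2, -1.1, -0.6]
width: 0.458
```

```bash
python3 q.py
```

```text
17.1167 yaw 44.55 Mz 0.089 [-0.051  0.392  0.089] F [-1.217 -1.146 -0.604] p [ 552.86  -137.325   90.489] e7 0.53 -0.34305387918920316 [ 0.539  0.612 -0.535  1.828  0.418  0.815 -1.002]
```

>>> {"api": "apply_moves", "payload": {
  "plan": [
    [[0, 0, 0.0003, 0, 0, 0.0175, 1], [0, 0, 0.0003, 0, 0, 0.0175, 1], [0, 0, 0.0003, 0, 0, 0.0175, 1]]
  ]
}}

```text
time: 17.37
ee_pos: [0.5529, -0.1373, 0.0901]
orientation: [[0.784, 0.62, 0.001], [0.62, -0.784, -0.003], [-0.001, 0.003, -1.0]]
force: [-0.9, -1.0, -0.8]
width: 0.462
```

```bash
python3 q.py
```

```text
17.3667 yaw 38.33 Mz 0.052 [-0.063  0.356  0.052] F [-0.949 -1.027 -0.779] p [ 552.851 -137.305   90.065] e7 0.53 -0.34185761660686786 [ 0.52   0.607 -0.504  1.828  0.396  0.807 -1.088]
```

>>> {"api": "apply_moves", "payload": {
  "plan": [
    [[0, 0, 0.0003, 0, 0, 0.0175, 1], [0, 0, 0.0003, 0, 0, 0.0175, 1], [0, 0, 0.0003, 0, 0, 0.0175, 1]]
  ]
}}

```text
time: 17.62
ee_pos: [0.5528, -0.1373, 0.0896]
orientation: [[0.847, 0.532, 0.001], [0.532, -0.847, -0.003], [-0.001, 0.003, -1.0]]
force: [-1.6, -0.8, -0.8]
width: 0.461
```

```bash
python3 q.py
```

```text
17.6167 yaw 32.12 Mz 0.056 [-0.028  0.352  0.056] F [-1.585 -0.818 -0.78 ] p [ 552.82  -137.278   89.638] e7 0.53 -0.3420381937044258 [ 0.501  0.602 -0.473  1.829  0.373  0.798 -1.174]
```

>>> {"api": "apply_moves", "payload": {
  "plan": [
    [[0, 0, 0.0003, 0, 0, 0.0175, 1], [0, 0, 0.0003, 0, 0, 0.0175, 1]]
  ]
}}

```text
time: 17.78
ee_pos: [0.5528, -0.1373, 0.0894]
orientation: [[0.883, 0.469, 0.001], [0.469, -0.883, -0.003], [-0.001, 0.003, -1.0]]
force: [-1.2, -1.6, -1.3]
width: 0.456
```

```bash
python3 q.py
```

```text
17.7833 yaw 27.98 Mz 0.061 [-0.001  0.356  0.061] F [-1.22  -1.578 -1.252] p [ 552.831 -137.264   89.376] e7 0.53 -0.33983096973470067 [ 0.488  0.599 -0.452  1.83   0.357  0.793 -1.232]
```

```bash
sed -i "s/e7 %.2f'%s\['joint_efforts'\]\[6\]/e567',s['joint_efforts'][4:]/" q.py; python3 q.py
```

```text
17.7833 yaw 27.98 Mz 0.061 [-0.001  0.356  0.061] F [-1.22  -1.578 -1.252] p [ 552.831 -137.264   89.376] e567 [ 0.081 -0.447  0.528] -0.33983096973470067 [ 0.488  0.599 -0.452  1.83   0.357  0.793 -1.232]
```

>>> {"api": "apply_moves", "payload": {
  "plan": [
    [[0, 0, 0.0003, 0, 0, 0.0175, 1], [0, 0, 0.0003, 0, 0, 0.0175, 1]]
  ]
}}

```text
time: 17.95
ee_pos: [0.5529, -0.1373, 0.0891]
orientation: [[0.915, 0.404, 0.001], [0.404, -0.915, -0.003], [-0.0, 0.003, -1.0]]
force: [-0.4, -1.2, -0.6]
width: 0.461
```

```bash
python3 q.py
```

```text
17.95 yaw 23.84 Mz 0.063 [-0.014  0.35   0.063] F [-0.421 -1.169 -0.568] p [ 552.856 -137.271   89.092] e567 [ 0.076 -0.444  0.527] -0.34164388243701876 [ 0.476  0.596 -0.432  1.83   0.342  0.788 -1.289]
```

>>> {"api": "apply_moves", "payload": {
  "plan": [
    [[0, 0, 0.0003, 0, 0, 0.0175, 1], [0, 0, 0.0003, 0, 0, 0.0175, 1]]
  ]
}}

```text
time: 18.12
ee_pos: [0.5529, -0.1372, 0.0888]
orientation: [[0.941, 0.337, 0.001], [0.337, -0.941, -0.002], [-0.0, 0.003, -1.0]]
force: [-1.9, -0.8, -0.9]
width: 0.464
```

```bash
python3 q.py
```

```text
18.1167 yaw 19.70 Mz 0.102 [-0.024  0.314  0.102] F [-1.904 -0.779 -0.857] p [ 552.857 -137.247   88.822] e567 [ 0.069 -0.442  0.526] -0.3386536380264222 [ 0.463  0.594 -0.411  1.831  0.326  0.783 -1.346]
```

>>> {"api": "apply_moves", "payload": {
  "plan": [
    [[0, 0, 0.0003, 0, 0, 0.0175, 1], [0, 0, 0.0003, 0, 0, 0.0175, 1]]
  ]
}}

```text
time: 18.28
ee_pos: [0.5528, -0.1372, 0.0885]
orientation: [[0.963, 0.268, 0.001], [0.268, -0.963, -0.002], [0.0, 0.003, -1.0]]
force: [-0.8, -1.1, -0.2]
width: 0.461
```

```bash
python3 q.py
```

```text
18.2833 yaw 15.57 Mz 0.025 [-0.015  0.329  0.025] F [-0.78  -1.072 -0.17 ] p [ 552.848 -137.218   88.544] e567 [ 0.062 -0.439  0.525] -0.3381127242593208 [ 0.45   0.592 -0.39   1.831  0.31   0.778 -1.402]
```

>>> {"api": "apply_moves", "payload": {
  "plan": [
    [[0, 0, 0.0003, 0, 0, 0.0175, 1], [0, 0, 0.0003, 0, 0, 0.0175, 1]]
  ]
}}

```text
time: 18.45
ee_pos: [0.5528, -0.1372, 0.0883]
orientation: [[0.98, 0.198, 0.001], [0.198, -0.98, -0.002], [0.0, 0.002, -1.0]]
force: [-2.0, -2.5, -0.6]
width: 0.461
```

```bash
python3 q.py
```

```text
18.45 yaw 11.43 Mz 0.077 [0.04  0.344 0.077] F [-1.984 -2.485 -0.587] p [ 552.849 -137.23    88.259] e567 [ 0.053 -0.435  0.524] -0.34093514712557005 [ 0.437  0.589 -0.369  1.832  0.294  0.773 -1.459]
```

>>> {"api": "apply_moves", "payload": {
  "plan": [
    [[0, 0, 0.0003, 0, 0, 0.0175, 1], [0, 0, 0.0003, 0, 0, 0.0175, 1]]
  ]
}}

```text
time: 18.62
ee_pos: [0.5529, -0.1372, 0.088]
orientation: [[0.992, 0.127, 0.001], [0.127, -0.992, -0.002], [0.001, 0.002, -1.0]]
force: [-1.7, -1.4, -0.5]
width: 0.459
```

```bash
python3 q.py
```

```text
18.6167 yaw 7.29 Mz 0.067 [0.013 0.286 0.067] F [-1.729 -1.353 -0.479] p [ 552.864 -137.231   87.995] e567 [ 0.045 -0.432  0.523] -0.3375403295379066 [ 0.423  0.587 -0.348  1.832  0.278  0.769 -1.516]
```

>>> {"api": "apply_moves", "payload": {
  "plan": [
    [[0, 0, 0.0003, 0, 0, 0.0175, 1], [0, 0, 0.0003, 0, 0, 0.0175, 1]]
  ]
}}

```text
time: 18.78
ee_pos: [0.5529, -0.1372, 0.0877]
orientation: [[0.998, 0.055, 0.001], [0.055, -0.998, -0.002], [0.001, 0.002, -1.0]]
force: [-1.2, -1.2, -0.5]
width: 0.458
```

```bash
python3 q.py
```

```text
18.7833 yaw 3.15 Mz 0.031 [0.044 0.287 0.031] F [-1.227 -1.237 -0.458] p [ 552.853 -137.228   87.715] e567 [ 0.035 -0.428  0.522] -0.3377322551295606 [ 0.41   0.585 -0.327  1.833  0.262  0.764 -1.572]
```

>>> {"api": "apply_moves", "payload": {
  "plan": [
    [[0, 0, 0.0003, 0, 0, 0.0175, 1], [0, 0, 0.0003, 0, 0, 0.0175, 1]]
  ]
}}

```text
time: 18.95
ee_pos: [0.5529, -0.1372, 0.0874]
orientation: [[1.0, -0.017, 0.001], [-0.017, -1.0, -0.002], [0.001, 0.002, -1.0]]
force: [-2.1, -1.1, -1.0]
width: 0.46
```

```bash
python3 q.py; python3 -c "
from h import *
d=snap('side','side8')
c=cv2.resize(d['image'][172:222,270:320],None,fx=12,fy=12,interpolation=cv2.INTER_CUBIC)
cv2.imwrite('pics/c13.png',np.clip(c.astype(float)*1.6,0,255).astype('uint8')[:,:,::-1])"
```

```text
18.95 yaw -0.98 Mz 0.065 [-0.052  0.285  0.065] F [-2.067 -1.055 -0.951] p [ 552.873 -137.219   87.424] e567 [ 0.024 -0.425  0.521] -0.3360239200518517 [ 0.397  0.584 -0.306  1.833  0.246  0.76  -1.629]
```

View pics/c13.png

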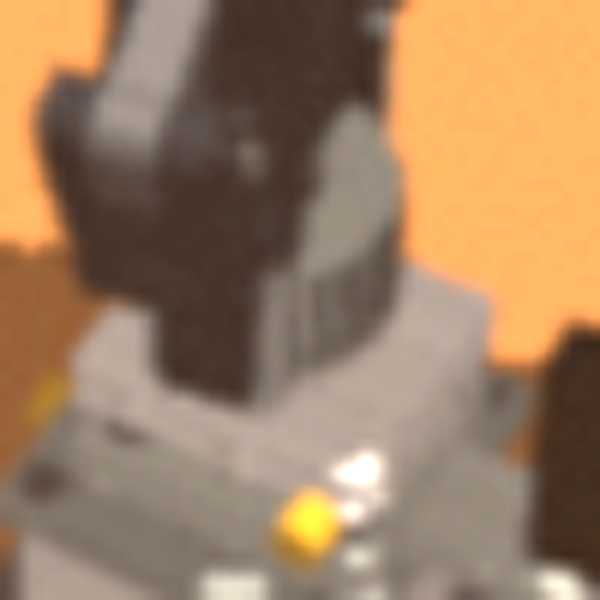

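>>> {"api": "apply_moves", "payload": {
  "plan": [
    [[0, 0, 0.0003, 0, 0, 0.0175, 1], [0, 0, 0.0003, 0, 0, 0.0175, 1]]
  ]
}}

```text
time: 19.17
ee_pos: [0.5529, -0.1372, 0.0872]
orientation: [[0.996, -0.088, 0.002], [-0.088, -0.996, -0.002], [0.002, 0.002, -1.0]]
force: [-0.7, -1.0, 0.1]
width: 0.462
```

```bash
python3 q.py
```

```text
19.1667 yaw -5.07 Mz -0.012 [ 0.015  0.302 -0.012] F [-0.726 -1.025  0.082] p [ 552.891 -137.211   87.187] e567 [ 0.007 -0.463  0.481] -0.3107355498981591 [ 0.383  0.582 -0.285  1.834  0.23   0.756 -1.685]
```

>>> {"api": "apply_moves", "payload": {
  "plan": [
    [[0, 0, 0.0003, 0, 0, 0.0175, 1], [0, 0, 0.0003, 0, 0, 0.0175, 1]]
  ]
}}

```text
time: 19.33
ee_pos: [0.5529, -0.1372, 0.0869]
orientation: [[0.987, -0.158, 0.002], [-0.158, -0.987, -0.002], [0.002, 0.002, -1.0]]
force: [0.4, -0.8, -0.1]
width: 0.458
```

```bash
python3 q.py
```

```text
19.3333 yaw -9.09 Mz 0.063 [-0.018  0.28   0.063] F [ 0.418 -0.75  -0.071] p [ 552.889 -137.194   86.922] e567 [-0.024 -0.427  0.456] -0.3257696232003837 [ 0.37   0.581 -0.265  1.834  0.214  0.753 -1.739]
```

>>> {"api": "apply_moves", "payload": {
  "plan": [
    [[0, 0, 0.0003, 0, 0, 0.0175, 1], [0, 0, 0.0003, 0, 0, 0.0175, 1]]
  ]
}}

```text
time: 19.5
ee_pos: [0.5529, -0.1372, 0.0867]
orientation: [[0.974, -0.227, 0.002], [-0.227, -0.974, -0.002], [0.002, 0.002, -1.0]]
force: [-1.4, -1.1, -0.8]
width: 0.456
```

```bash
python3 q.py
```

```text
19.5 yaw -13.10 Mz 0.123 [0.034 0.261 0.123] F [-1.363 -1.139 -0.814] p [ 552.898 -137.187   86.666] e567 [-0.081 -0.439  0.407] -0.32529939581566586 [ 0.357  0.579 -0.244  1.835  0.199  0.749 -1.794]
```

```bash
python3 samp.py; python3 q.py
```

```text
19.9 [ 0.357  0.579 -0.245  1.835  0.199  0.749 -1.793]
[  -0.071   -0.016    0.271    0.012   -1.251   -1.448   -0.523  552.902
 -137.171   86.682  -13.053]
[0.189 0.027 0.023 0.03  0.452 0.489 0.332 0.011 0.016 0.014 0.076]
19.9 yaw -13.05 Mz 0.071 [-0.005  0.258  0.071] F [-0.644 -1.695 -0.897] p [ 552.902 -137.152   86.669] e567 [-0.159 -0.485 -0.049] -0.0029069043017751063 [ 0.357  0.579 -0.245  1.835  0.199  0.749 -1.793]
```

>>> {"api": "apply_moves", "payload": {
  "plan": [
    [[0, 0, 0.0001, 0, 0, 0.01, 1], [0, 0, 0.0001, 0, 0, 0.01, 1]]
  ]
}}

```text
time: 20.07
ee_pos: [0.5529, -0.1372, 0.0865]
orientation: [[0.964, -0.266, 0.002], [-0.266, -0.964, -0.002], [0.002, 0.001, -1.0]]
force: [-1.5, -1.4, -0.6]
width: 0.462
```

```bash
python3 q.py; python3 samp.py
```

```text
20.0667 yaw -15.40 Mz 0.180 [-0.069  0.241  0.18 ] F [-1.492 -1.397 -0.61 ] p [ 552.9   -137.175   86.545] e567 [-0.132 -0.406  0.245] -0.18998219994639692 [ 0.35   0.579 -0.233  1.835  0.189  0.747 -1.825]
20.4667 [ 0.35   0.579 -0.233  1.835  0.189  0.748 -1.824]
[  -0.072   -0.044    0.246    0.055   -1.386   -1.533   -0.893  552.904
 -137.176   86.553  -15.351]
[0.112 0.019 0.04  0.041 0.441 0.282 0.335 0.015 0.013 0.012 0.06 ]
```

>>> {"api": "apply_moves", "payload": {
  "plan": [
    [[0, 0, 0, 0, 0, 0, -0.5], [0, 0, 0, 0, 0, 0, -0.5], [0, 0, 0, 0, 0, 0, -0.5], [0, 0, 0, 0, 0, 0, -0.5], [0, 0, 0, 0, 0, 0, -0.5], [0, 0, 0, 0, 0, 0, -0.5]]
  ]
}}

```text
time: 20.97
ee_pos: [0.5554, -0.1357, 0.0876]
orientation: [[0.965, -0.263, 0.007], [-0.263, -0.965, -0.001], [0.007, -0.001, -1.0]]
force: [0.6, 0.2, -0.9]
width: 0.75
```

```bash
python3 q.py
```

```text
20.9667 yaw -15.22 Mz -0.006 [-0.012  0.033 -0.006] F [ 0.604  0.197 -0.87 ] p [ 555.378 -135.742   87.585] e567 [ 0.013 -0.036 -0.   ] 0.0009273229992312812 [ 0.349  0.578 -0.235  1.833  0.188  0.746 -1.823]
```

>>> {"api": "apply_moves", "payload": {
  "plan": [
    [[0, 0, -0.03, 0, 0, 0, -0.5], [0, 0, -0.05, 0, 0, 0, -0.5], [0, 0, -0.06, 0, 0, 0, -0.5], [0, 0, -0.06, 0, 0, 0, -0.5], [0, 0, -0.06, 0, 0, 0, -0.5], [0, 0, -0.06, 0, 0, 0, -0.5], [-0.03, 0, -0.03, 0, 0, 0, -0.5], [-0.03, 0, 0, 0, 0, 0, -0.5]]
  ]
}}

```text
time: 21.63
ee_pos: [0.5258, -0.127, 0.2687]
orientation: [[0.965, -0.261, 0.004], [-0.261, -0.965, 0.001], [0.003, -0.002, -1.0]]
force: [0.1, -0.8, 0.1]
width: 0.751
```

>>> {"api": "apply_moves", "payload": {
  "plan": [
    [[0, -0.06, 0, 0, 0, 0, -0.5], [0, -0.07, 0, 0, 0, 0, -0.5], [0, -0.07, 0, 0, 0, 0, -0.5], [0, -0.07, 0, 0, 0, 0, -0.5], [0, -0.05, 0, 0, 0, 0, -0.5], [0, 0, 0, 0, 0, 0, -0.5], [0, 0, 0, 0, 0, 0, -0.5]]
  ]
}}

```text
time: 22.22
ee_pos: [0.5674, 0.0319, 0.2729]
orientation: [[0.964, -0.267, 0.01], [-0.267, -0.964, -0.001], [0.01, -0.002, -1.0]]
force: [0.3, -0.4, -0.7]
width: 0.751
```

```bash
python3 q.py; python3 -c "
from h import *
d=snap('side','side9');e=snap('top','top9')
c=lambda im,x,y,w:cv2.resize(im[y:y+w,x:x+w],(400,400),interpolation=cv2.INTER_CUBIC)
cv2.imwrite('pics/c14.png',np.hstack([c(d['image'],255,160,80),c(e['image'],275,170,80)])[:,:,::-1])"
```

```text
22.2167 yaw -15.51 Mz -0.038 [-0.077 -0.007 -0.038] F [ 0.283 -0.372 -0.739] p [567.416  31.909 272.877] e567 [-0.273 -0.144 -0.188] -0.015267272714692906 [ 0.115  0.388 -0.32   1.593  0.132  1.173 -2.075]
```

View pics/c14.png

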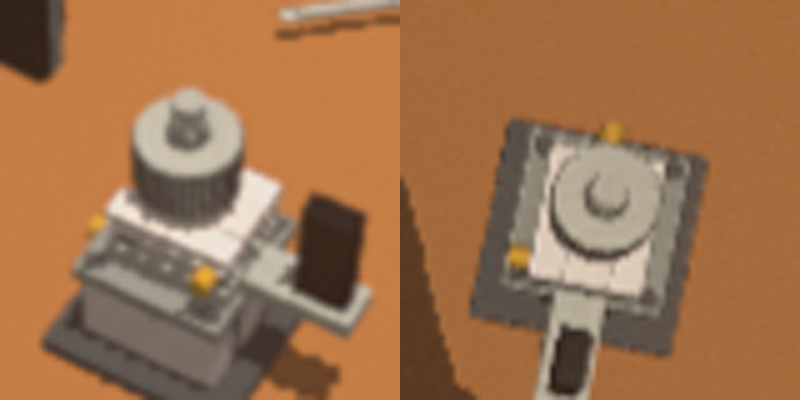

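View pics/top9.png

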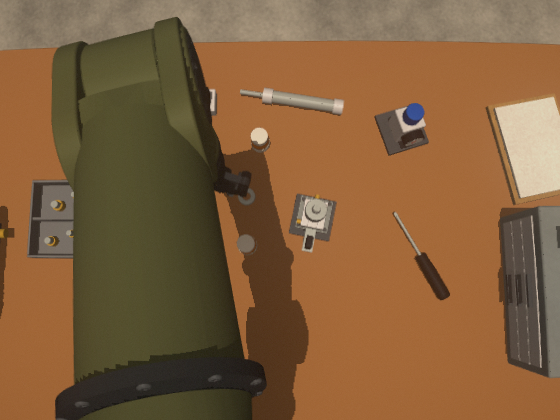

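```bash
python3 - <<'E'
from h import *
np.set_printoptions(precision=4,suppress=True)
T=load('top9')
P=[onz(T,275+(x-400+.5)/5-.5,170+(y+.5)/5-.5,.0795)[:2] for x,y in [(549,141),(530,276),(640,298)]]
c=(P[0]+P[2])/2; u=(P[0]-P[1]);L=np.linalg.norm(u);u/=L
print(P,L,np.linalg.norm(P[1]-P[2]),'origin',c+.004*u,'yaw',np.degrees(np.arctan2(u[1],u[0])))
r.hand_in()
E
```

```text
[array([ 0.5801, -0.1173]), array([ 0.5283, -0.1094]), array([ 0.5197, -0.1509])] 0.05239796065593692 0.042379448839642 origin [ 0.5538 -0.1347] yaw -8.656104132695633
the job is handed in; nothing more can be done
```

I picked up the gauge by its tab, slid it round the rod under the collar and set it flat on the cylinder's head, then let go of it. I then gripped the collar at 20 N, turned it clockwise about 157° until the moment rose, and let go. The job is handed in, about 22 s in by the robot's clock; hand-in gives no verdict.

- **Gauge position:** the last top picture puts its origin near (0.554, -0.135) m. My measured rod axis is (0.553, -0.136), so it is about 2 mm off against the 8 mm limit. Both final pictures show it lying flat.
- **Nip:** the turning moment rose from about 0.05 to 0.18 N m, and the last joint's effort shifted with it. That suggests a nip of roughly 10–15 N. The moment reading is noisy, about ±0.035 N m (about ±4 N), so this is approximate.
- **Moment disagreement:** readings with the hand at rest, still gripping the collar, were lower, about 0.055 N m. I relied on the readings taken while turning.
- **Robot and bystanders:** the hand ended clear of everything. The jars, nut and screwdriver show no visible movement in the last full top picture, though I compared them only by eye.

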